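Snap the lid onto the paint palette

ROBOT

A 7-joint arm with a two-finger parallel gripper is mounted at the origin on the work surface. World frame = base frame: x ahead of the robot, y to its left, z up, the work surface at z = 0. Lengths are in m, angles in rad, forces in N, time in s.
With the tool pointing down it reaches from about 0.4 to 0.75 m from the base axis. Payload 19.5 kg.
Tool frame: the origin (TCP) lies on the mounting face of the last link; the fingertips stand 173 mm ahead of it and the grasp point (between the pads) lies 155 mm ahead of it; x points along the fingers, y is the direction in which the jaws open and shut, and the axes are right-handed (so a half turn about x gives the same grasp; the last joint's range is limited). The gripper opens to 85 mm and grips with 20 to 120 N. Pads are 22 mm wide; open, the fingers measure 114 mm over their backs; the gripper's body (76 mm by 85 mm) begins 54 mm behind the grasp point. The pads swing forward as they close: fully open they stand 13 mm farther back than shut.
Start: joints at [1.17, 0.707, -0.028, 1.485, 0.022, 0.951, -0.075], TCP at [0.202, -0.538, 0.405] pointing down, gripper open.
Joint ranges: [-2.71, 2.71], [-0.32, 2.16], [-1.57, 1.52], [0, 2.45], [-1.46, 4.6], [0, 2.02], [-2.83, 2.83]. Speed limits (rad/s): [1.89, 1.89, 2.57, 2.57, 3.01, 3.01, 3.01].

INTERFACE

Orientations are given as [roll, pitch, yaw] about the fixed x, y, z axes, in that order (R = Rz(yaw) Ry(pitch) Rx(roll)).
In Python, from cell import env gives the robot as it stands.
- The arm moves only by the shell command python3 -m crank 'ROWS' [FORCE]. ROWS is JSON, a list of rows, each an object with "xyz": the shift along the world's x, y, z in mm, a list of three; "rotation": the turn, a rotation vector about the world's x, y, z in rad, a list of three; "fingers": the opening, from 0 (shut) to 1 (fully open). A call has 1 to 5 rows; each row is the pose to reach, as a shift and turn from the pose commanded when the call began; what a row does not reach only later rows make up. A row lasts 1/8 s, in which the tool goes at most 62.5 mm and 10.7 degrees, less where a joint would pass 70% of its speed; a pose out of reach is approached as far as the arm can. A call with a gripper value outside its range is refused whole. The fingers move at their own pace and stop on an object; FORCE is the grip in N (left out, the last holds). Time passes only in rows, so rows that repeat a pose let the fingers close. It gives the time, the measured TCP pose, the force and the opening at its end, in the units of the state.
- env.read_state(): the state, without advancing time (a new reading comes with each control period).
- env.camera(name): name is "scene" or "top" or "wrist"; returns a dict with "img" (384x512x3 uint8, blue, green, red), "mtx" (3x3 intrinsics, pixels), "xyz" and "rotation" of the camera in the world; the wrist camera has in their place "tool_from_camera" (4x4, takes a point from camera to tool coordinates, whose origin is the TCP and whose axes are the tool frame's). Camera axes: x right, y down, z forward; pixel columns grow to the right and rows downward; lengths in m; the calibration is good to about 2 mm. A picture is of the moment at which its call begins: read the wrist's pose just before it. There is no depth.
- env.hand_in(): hands the job in, once; it reports no verdict.
The state is a dict: "t": time; "joint_positions": joint angles; "qvel": joint speeds; "effort": joint torques, N m; "eef_pos": TCP position; "eef_rot": TCP orientation; "wrist_force": force on the tool from outside, world axes, zero at the start; "moment": the same for the moment, N m; "finger_gap": opening from 0.0 (shut) to 1.0 (fully open).
Only numpy, scipy, OpenCV 4.12 (cv2) and the standard library are available. Lean on these libraries where they do the work, as an engineer would, in place of code of your own. Each camera call takes 0.05 s, during which the arm holds its last target.

TASK

Close the paint palette so that the paint keeps: put the loose lid on the tray and press its two ends down, one after the other, until each end's spring clip has snapped over its edge and the lid lies fully home on the rim, then let go. Press gently, only as hard as a clip needs, because the lid cracks if it is rammed against the tray. Leave the paint bottle, the glass and the mouse where they are.

Things in the scene. Friction and masses are not known exactly. Their poses are not given: they have to be found in the camera images.
- stand: Black stand fixed to the desk, 98 (its x) by 178 (its y) by 8 mm; origin at the centre of its underside, z up. Centred on it, an open grey palette tray, 92 by 140 mm outside, 34 mm high, 4 mm walls. Packing lifts the tray, so its rim is 42 to 49 mm above the stand's underside: not measured. A steel spring clip, 36 mm wide, its top 58 mm above the tray's bottom, is at each short end (y = +-80 mm).
- lid_grip (a point): Centre of the upright grip bar on the loose white lid, half-way up; x across the lid, y along it, z up. Bar 16 (x) by 60 (y) by 24 mm high. Plate below it 92 by 148 by 5 mm, its top 12 mm and underside 17 mm below this point; studs' tips 38 mm below. Round thumb marks, 26 mm wide, on its top at y = +-45 mm. About 0.12 kg. It first lies on its studs on the desk; fits the tray either way round.
- lid_end_a (a point): Middle of the lid's short edge at y = +72.5 mm, level with the plate's underside, which when home lies on the tray's rim. Four round-ended studs under the plate, 8 mm thick, 21 mm long, at x = +-36.5, y = +-60.5 mm, drop inside the tray's walls with 1.5 mm play each way. Laid in, long side along the tray's, the lid rests on both clips' lead-ins, 7 to 19 mm above home.
- lid_end_b (a point): The same at y = -72.5 mm. Pressed on its thumb mark, an end resists with a force that climbs over 3 to 13 mm to a peak of 3 to 8 N (clips differ), then falls to less than half as the clip snaps over; some 3 mm farther down the plate meets the rim hard. The other end stays up and is pressed likewise. The lid cracks if it bears on tray and clips with 15 N, so not in the middle.
- clip_a (a joint): How far the clip at the tray's +y end is pushed outwards, in m: 0 relaxed or snapped over the lid, 0.002 to 0.009 while the lid's edge passes.
- clip_b (a joint): The same for the clip at the tray's -y end.
- paint: Small paint bottle, 32 mm wide, 75 mm high, standing beyond the work; origin at the centre of its underside. To be left alone.
- glass: Water glass, empty, 68 mm wide, 85 mm high, standing beyond the work; origin at the centre of its underside. To be left alone.
- mouse: White computer mouse, 100 by 56 by 28 mm, beyond the work; origin at the centre of its underside. To be left alone.
There are look-alikes about, which are no part of the job. There is more than one size of the stand; the job needs the middle-sized.

How it is judged:
At the end, for the whole second after the job is handed in: The lid lies level (within 0.02 rad) on the tray, centred within 6 mm, its ends no higher than 1.5 mm above the highest the rim can stand (50.5 mm above the stand's underside), and both clips have sprung back to within 1.5 mm of relaxed, over the lid's edge (z of lid_end_a in the frame of stand between 0.04 and 0.0505 m and z of lid_end_b in the frame of stand between 0.04 and 0.0505 m and angle between lid_grip's own z axis and vertical below 0.02 rad and horizontal distance between lid_grip and stand below 0.006 m and value of joint each of clip_a, clip_b below 0.0015 m and velocity of joint each of clip_a, clip_b below 0.01 m/s); the robot touches nothing.
It fails at once if the lid is pressed or rammed against the tray and its clips with more than 15 N (contact force between lid and stand above 15 N).
It fails at once if the paint bottle is moved by more than 20 mm (distance of paint from where it was at the start of the episode above 0.02 m).
It fails at once if the glass is moved by more than 20 mm (distance of glass from where it was at the start of the episode above 0.02 m).
It fails at once if the mouse is moved by more than 20 mm (distance of mouse from where it was at the start of the episode above 0.02 m).
It also fails if it takes over 72 s, if anything falls off the work surface, if the arm or the gripper's body presses on something with over 40 N, if the wrist force passes 120 N, or if a joint passes its speed limit or range.

## Working session

There is one attempt and no reset: what is moved stays moved. The work goes in short steps, Python scripts to look and compute and a shell command to move; the robot and the scene stay as the last step left them, time stands still between calls to the robot, and variables do not carry over. Pictures are saved under pics/ and viewed, and the job is handed in when it is done.

```bash
ls; mkdir -p pics; python3 - <<'E'
from cell import env
import cv2
s=env.read_state(); print(s)
for n in ("scene","top","wrist"):
    c=env.camera(n); cv2.imwrite(f"pics/{n}0.png",c["img"]); print(n,c["mtx"],c.get("xyz"),c.get("rotation"),c.get("tool_from_camera"))
E
```

```text
pics
{'t': 0.0, 'joint_positions': array([ 1.17030601,  0.70711806, -0.02761782,  1.4850021 ,  0.02202218,
        0.95089348, -0.07550516]), 'qvel': array([ 0.00180177,  0.0007688 ,  0.00069644, -0.00213521, -0.00146582,
       -0.00158294,  0.00085566]), 'effort': array([-8.01082388e-04, -8.83212376e+01,  1.23483840e+00, -2.36162728e+01,
        1.70060992e-02,  6.66710548e-03, -2.54980932e-06]), 'eef_pos': array([ 0.20188382, -0.5383162 ,  0.40421797]), 'eef_rot': array([-1.52271629,  1.56967845,  1.97767521]), 'wrist_force': array([0.81985104, 0.07439285, 0.1915936 ]), 'moment': array([ 2.39688176e-05, -5.53628881e-03, -5.10042988e-02]), 'finger_gap': 0.9978818963171793}
scene [[490.48417916   0.         258.11211093]
 [  0.         490.48417916 189.37900816]
 [  0.           0.           1.        ]] [1.14295303 0.3148092  1.02608911] [-2.50950738 -0.016651    2.13576766] None
top [[349.31412921   0.         261.18721048]
 [  0.         349.31412921 189.17517737]
 [  0.           0.           1.        ]] [ 0.47816486 -0.05597363  0.7764252 ] [-3.03722194 -0.03733127 -1.5752892 ] None
wrist [[332.11179132   0.         255.02445775]
 [  0.         332.11179132 199.53352218]
 [  0.           0.           1.        ]] None None [[-9.45293849e-04 -2.75097376e-01  9.61415904e-01  3.04140459e-02]
 [ 9.99999447e-01 -7.03231143e-04  7.82009410e-04  8.04859377e-04]
 [ 4.60968869e-04  9.61416111e-01  2.75097888e-01 -7.00012096e-02]
 [ 0.00000000e+00  0.00000000e+00  0.00000000e+00  1.00000000e+00]]
```

View pics/top0.png

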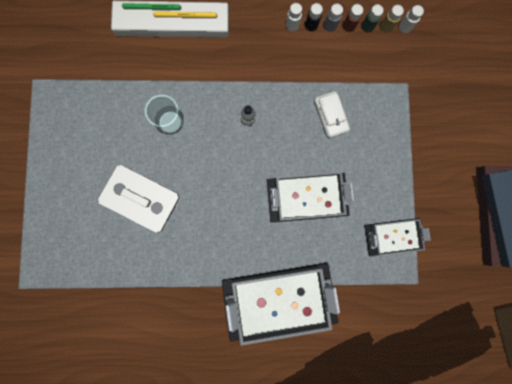

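View pics/scene0.png

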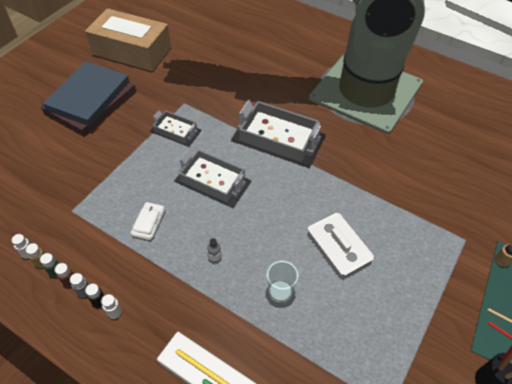

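View pics/wrist0.png

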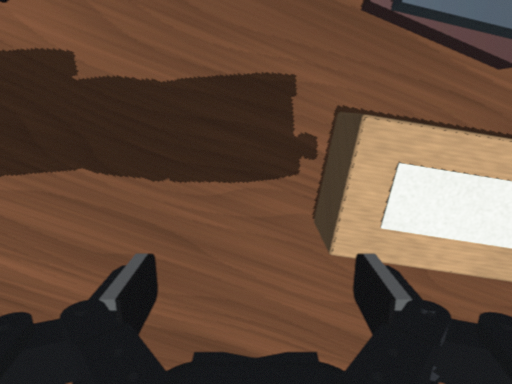

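In the top view there are three trays: small (397,237), middle (308,198) and large (280,304). The lid is at (138,198). The middle-sized one is the candidate; I'll measure it and check it in an enlarged crop.

```bash
cat > h.py <<'E'
import numpy as np, cv2
from scipy.spatial.transform import Rotation as R
from cell import env
def cam(n,name=None):
    s=env.read_state(); c=env.camera(n)
    K=c["mtx"]
    if n=="wrist":
        T=np.eye(4); T[:3,:3]=R.from_euler("xyz",s["eef_rot"]).as_matrix(); T[:3,3]=s["eef_pos"]
        M=T@np.array(c["tool_from_camera"])
    else:
        M=np.eye(4); M[:3,:3]=R.from_euler("xyz",c["rotation"]).as_matrix(); M[:3,3]=c["xyz"]
    if name: cv2.imwrite(f"pics/{name}.png",c["img"])
    return c["img"],K,M
def ray(K,M,p,z):
    p=np.atleast_2d(np.asarray(p,float)); d=np.c_[p,np.ones(len(p))]@np.linalg.inv(K).T@M[:3,:3].T
    o=M[:3,3]; return o+d*((z-o[2])/d[:,2:3])
def proj(K,M,P):
    P=np.atleast_2d(P); q=(P-M[:3,3])@M[:3,:3]@K.T; return q[:,:2]/q[:,2:]
E
python3 - <<'E'
from h import *
img,K,M=cam("top")
print(M.round(3))
for n,p in dict(mid=(308,198),small=(397,237),large=(280,304),lid=(138,198)).items(): print(n,ray(K,M,p,0.03).round(3))
hsv=cv2.cvtColor(img,cv2.COLOR_BGR2HSV)
# lid
m=((hsv[...,2]>185)&(hsv[...,1]<40)).astype(np.uint8)
for c in cv2.findContours(m,cv2.RETR_EXTERNAL,cv2.CHAIN_APPROX_NONE)[0]:
    if cv2.contourArea(c)>200:
        r=cv2.minAreaRect(c); w=ray(K,M,cv2.boxPoints(r),0.026); print("white",np.round(r[0]),np.round(r[1]),round(r[2]),w[:,:2].round(4).tolist(),np.linalg.norm(np.diff(w,axis=0),axis=1).round(4), w.mean(0).round(4))
m=(hsv[...,2]<62).astype(np.uint8)
for c in cv2.findContours(m,cv2.RETR_EXTERNAL,cv2.CHAIN_APPROX_NONE)[0]:
    if cv2.contourArea(c)>200:
        r=cv2.minAreaRect(c); w=ray(K,M,cv2.boxPoints(r),0.008); print("black",np.round(r[0]),np.round(r[1]),round(r[2]),w[:,:2].round(4).tolist(),np.linalg.norm(np.diff(w,axis=0),axis=1).round(4), w.mean(0).round(4))
a=cv2.resize(img[165:275,255:445],None,fx=4,fy=4,interpolation=cv2.INTER_CUBIC); cv2.imwrite("pics/crop1.png",a)
b=cv2.resize(img[155:245,85:195],None,fx=5,fy=5,interpolation=cv2.INTER_CUBIC); cv2.imwrite("pics/crop2.png",b)
E
```

```text
[[-0.004 -0.995  0.104  0.478]
 [-0.999  0.001 -0.038 -0.056]
 [ 0.037 -0.104 -0.994  0.776]
 [ 0.     0.     0.     1.   ]]
mid [[ 0.537 -0.185  0.03 ]]
small [[ 0.453 -0.376  0.03 ]]
large [[ 0.316 -0.122  0.03 ]]
lid [[0.538 0.177 0.03 ]]
white [280. 303.] [51. 82.] 81 [[0.3553, -0.0292], [0.3814, -0.2001], [0.2773, -0.2156], [0.2529, -0.0469]] [0.1729 0.1052 0.1705] [ 0.3167 -0.1229  0.026 ]
white [397. 236.] [27. 39.] 82 [[0.4773, -0.332], [0.4882, -0.4184], [0.4305, -0.4233], [0.4201, -0.3375]] [0.0871 0.0579 0.0864] [ 0.454  -0.3778  0.026 ]
white [309. 197.] [38. 59.] 85 [[0.5764, -0.1212], [0.587, -0.2501], [0.505, -0.2546], [0.4951, -0.127]] [0.1293 0.0821 0.1279] [ 0.5409 -0.1882  0.026 ]
white [138. 198.] [70. 44.] 28 [[0.5303, 0.2646], [0.6147, 0.225], [0.545, 0.092], [0.4618, 0.1332]] [0.0932 0.1502 0.0929] [0.538  0.1787 0.026 ]
white [333. 114.] [41. 22.] 69 [[0.7614, -0.206], [0.7799, -0.2532], [0.6911, -0.2833], [0.6732, -0.2365]] [0.0507 0.0938 0.0502] [ 0.7264 -0.2448  0.026 ]
white [169.  16.] [114.  27.] 1 [[0.9181, 0.2479], [0.9832, 0.2494], [0.9834, -0.0071], [0.9175, -0.0064]] [0.0651 0.2565 0.0659] [0.9505 0.1209 0.026 ]
black [502. 336.] [65. 17.] 90 [[0.3073, -0.5949], [0.3068, -0.6332], [0.1707, -0.6222], [0.1714, -0.5846]] [0.0383 0.1366 0.0376] [ 0.239  -0.6087  0.008 ]
black [385. 359.] [ 61. 224.] 73 [[0.1932, -0.099], [0.3201, -0.5716], [0.1961, -0.6018], [0.076, -0.135]] [0.4893 0.1276 0.482 ] [ 0.1964 -0.3518  0.008 ]
black [295. 323.] [ 46. 100.] 50 [[0.2426, -0.0432], [0.3754, -0.2077], [0.3006, -0.2711], [0.1707, -0.1061]] [0.2114 0.0981 0.21  ] [ 0.2723 -0.1571  0.008 ]
black [275. 279.] [ 25. 109.] 76 [[0.3622, 0.0067], [0.4158, -0.223], [0.3648, -0.2347], [0.3124, -0.0062]] [0.2359 0.0524 0.2344] [ 0.3638 -0.1143  0.008 ]
black [486. 219.] [105.  25.] 77 [[0.6018, -0.5423], [0.6147, -0.601], [0.3847, -0.6362], [0.3732, -0.579]] [0.0601 0.2327 0.0584] [ 0.4936 -0.5896  0.008 ]
```

View pics/crop1.png

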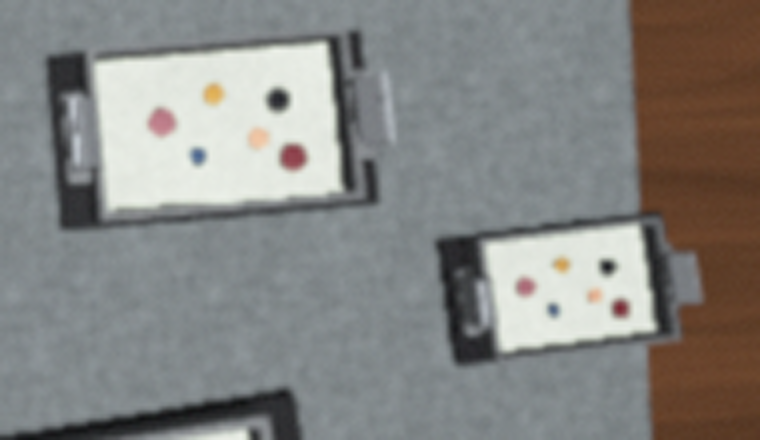

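View pics/crop2.png

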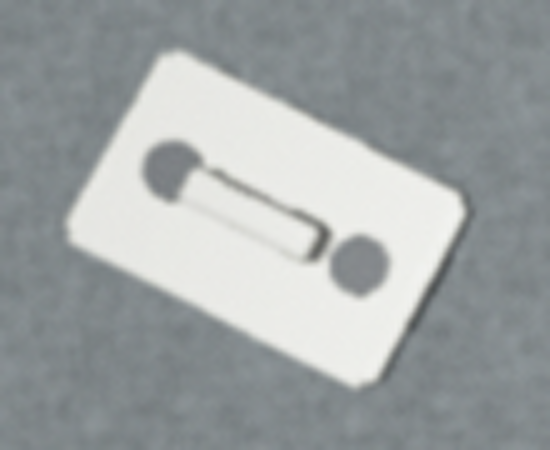

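Crop 1: the middle tray's white floor measures 129×82 mm, against 132×84 nominal, so it fits the 92×140 tray. The small one is 87×58 mm and the large one 172×105 mm. Crop 2: the lid is 150×93 mm, its bar running between two grey thumb marks. Next I work out the approach.

```bash
python3 - <<'E'
from h import *
s=env.read_state(); Rm=R.from_euler("xyz",s["eef_rot"]).as_matrix(); print(Rm.round(3))
ty=Rm[:,1]; print("tool y az",np.degrees(np.arctan2(ty[1],ty[0])))
img,K,M=cam("top"); img2,K2,M2=cam("scene")
hsv=cv2.cvtColor(img,cv2.COLOR_BGR2HSV)
# thumb marks top view in lid region
sub=np.zeros(img.shape[:2],np.uint8); 
m=((hsv[...,2]>185)&(hsv[...,1]<40)).astype(np.uint8)
c=[c for c in cv2.findContours(m,cv2.RETR_EXTERNAL,cv2.CHAIN_APPROX_NONE)[0] if cv2.pointPolygonTest(c,(138,215),False)>=0][0]
cv2.drawContours(sub,[c],-1,255,-1); sub=cv2.erode(sub,np.ones((5,5)))
k=((hsv[...,2]<160)&(sub>0)).astype(np.uint8)
n,l,st,ce=cv2.connectedComponentsWithStats(k)
for i in range(1,n):
    if st[i,4]>15: print(st[i],ce[i].round(1),ray(K,M,ce[i],0.026).round(4))
# scene view white contour
hs=cv2.cvtColor(img2,cv2.COLOR_BGR2HSV); m=((hs[...,2]>185)&(hs[...,1]<40)).astype(np.uint8)
for c in cv2.findContours(m,cv2.RETR_EXTERNAL,cv2.CHAIN_APPROX_NONE)[0]:
    if cv2.pointPolygonTest(c,(330,225),False)>=0:
        p=cv2.approxPolyDP(c,6,True)[:,0]; w=ray(K2,M2,p,0.026); print(p.tolist(),w[:,:2].round(4).tolist())
        mm=cv2.moments(c); print(ray(K2,M2,[mm['m10']/mm['m00'],mm['m01']/mm['m00']],0.026))
E
```

```text
[[-0.     0.351 -0.936]
 [ 0.001 -0.936 -0.351]
 [-1.    -0.001  0.   ]]
tool y az -69.44514336966083
[114 184  11  11  85] [118.4 188.2] [[0.5589 0.2198 0.026 ]]
[144 197   7  10  22] [148. 202.] [[0.5293 0.1568 0.026 ]]
[151 202  11  12  94] [156.4 207.5] [[0.5177 0.1388 0.026 ]]
[[334, 213], [308, 229], [345, 274], [373, 255]] [[0.4745, 0.1309], [0.5495, 0.0996], [0.6081, 0.2271], [0.5292, 0.2601]]
[[0.5416091  0.18262019 0.026     ]]
```

Lid centre by marks is (0.538, 0.179), with its x-axis at about −27°. The scene view agrees to within 4 mm. Next is a move to above it.

```bash
python3 -m crank '[{"xyz":[20,40,0],"rotation":[0,0,0.04],"fingers":1},{"xyz":[44,94,0],"rotation":[0,0,0.1],"fingers":1},{"xyz":[68,145,0],"rotation":[0,0,0.15],"fingers":1},{"xyz":[91,195,0],"rotation":[0,0,0.2],"fingers":1},{"xyz":[115,245,0],"rotation":[0,0,0.25],"fingers":1}]'
python3 -m crank '[{"xyz":[23,50,0],"rotation":[0,0,0.05],"fingers":1},{"xyz":[46,100,0],"rotation":[0,0,0.1],"fingers":1},{"xyz":[70,150,0],"rotation":[0,0,0.15],"fingers":1},{"xyz":[93,200,0],"rotation":[0,0,0.2],"fingers":1},{"xyz":[115,245,-20],"rotation":[0,0,0.25],"fingers":1}]'
```

```text
t: 0.92
eef_pos: [0.3174, -0.2918, 0.4048]
eef_rot: [2.12, 1.57, -0.412]
wrist_force: [1.9, -0.8, -0.8]
finger_gap: 1.003
t: 1.55
eef_pos: [0.4326, -0.0465, 0.3852]
eef_rot: [2.255, 1.568, -0.026]
wrist_force: [1.3, -2.1, -0.8]
finger_gap: 0.995
```

```bash
python3 -m crank '[{"xyz":[23,50,-15],"rotation":[0,0,0.05],"fingers":1},{"xyz":[46,100,-30],"rotation":[0,0,0.1],"fingers":1},{"xyz":[70,150,-50],"rotation":[0,0,0.15],"fingers":1},{"xyz":[93,200,-70],"rotation":[0,0,0.2],"fingers":1},{"xyz":[105,225,-85],"rotation":[0,0,0.23],"fingers":1}]'
python3 - <<'E'
from h import *
s=env.read_state(); Rm=R.from_euler("xyz",s["eef_rot"]).as_matrix(); print(Rm.round(3),s["eef_pos"]); print(np.degrees(np.arctan2(Rm[1,1],Rm[0,1])))
img,K,M=cam("wrist","w1")
E
```

```text
t: 2.17
eef_pos: [0.5372, 0.1794, 0.2986]
eef_rot: [-2.145, 1.57, 2.089]
wrist_force: [-0.3, -0.6, -0.4]
finger_gap: 0.997
[[-0.     0.888 -0.46 ]
 [ 0.001 -0.46  -0.888]
 [-1.    -0.001 -0.   ]] [0.5371946  0.17942284 0.29856485]
-27.405937878230972
```

View pics/w1.png

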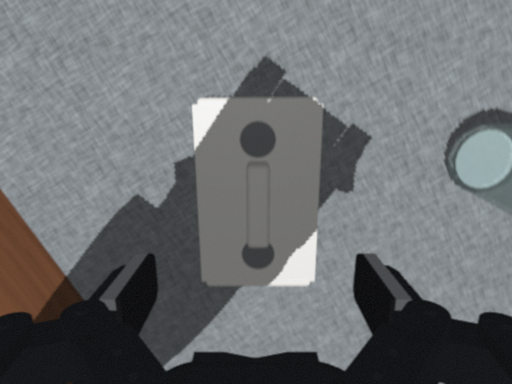

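The wrist view shows the lid between the fingers: bar (258,205), marks (258,138) and (258,255), glass at the far right (485,155). I'll check the lid pose from corners and bar.

```bash
python3 - <<'E'
from h import *
img,K,M=cam("wrist")
P=ray(K,M,[(193,98),(323,97),(316,286),(202,286)],0.026); print("plate",P.round(4), P.mean(0), np.linalg.norm(P-np.roll(P,1,0),axis=1))
f=(P[0]+P[1])/2;b=(P[2]+P[3])/2; print(f-b, np.degrees(np.arctan2(*(f-b)[1::-1])))
print("bar",ray(K,M,[(258.5,162),(258.5,247)],0.05).round(4))
print("mark",ray(K,M,[(258,138.5)],0.026).round(4))
s=env.read_state(); print(s["eef_pos"])
cv2.imwrite("pics/c3.png",cv2.resize(img[80:300,170:350],None,fx=2.7,fy=2.7,interpolation=cv2.INTER_CUBIC))
E
```

```text
plate [[0.5333 0.2667 0.026 ]
 [0.6137 0.2261 0.026 ]
 [0.5486 0.0942 0.026 ]
 [0.4661 0.1366 0.026 ]] [0.54042509 0.18091679 0.026     ] [0.14644022 0.09004889 0.14705258 0.09281631]
[0.06613991 0.13098896 0.        ] 63.20954017966
bar [[0.555  0.2098 0.05  ]
 [0.5274 0.1559 0.05  ]]
mark [[0.5607 0.2214 0.026 ]]
[0.53695454 0.17940101 0.29786991]
```

View pics/c3.png

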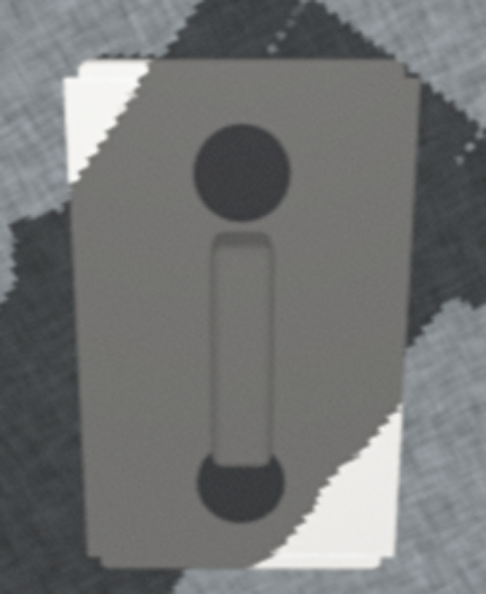

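```bash
python3 -m crank '[{"xyz":[3,1.5,-25],"rotation":[0,0,0.01],"fingers":1},{"xyz":[3,1.5,-50],"rotation":[0,0,0.01],"fingers":1},{"xyz":[3,1.5,-72],"rotation":[0,0,0.01],"fingers":0.8},{"xyz":[3,1.5,-88],"rotation":[0,0,0.01],"fingers":0.6},{"xyz":[3,1.5,-93],"rotation":[0,0,0.01],"fingers":0.4}]' 40
python3 -m crank '[{"xyz":[0,0,0],"rotation":[0,0,0],"fingers":0.2},{"xyz":[0,0,0],"rotation":[0,0,0],"fingers":0},{"xyz":[0,0,0],"rotation":[0,0,0],"fingers":0},{"xyz":[0,0,0],"rotation":[0,0,0],"fingers":0},{"xyz":[0,0,0],"rotation":[0,0,0],"fingers":0}]' 40
```

```text
t: 2.9
eef_pos: [0.5398, 0.1779, 0.2062]
eef_rot: [-0.678, 1.57, -2.721]
wrist_force: [-0.0, -0.2, -0.0]
finger_gap: 0.409
t: 3.52
eef_pos: [0.5401, 0.1781, 0.207]
eef_rot: [2.468, 1.57, 0.425]
wrist_force: [-0.3, 0.3, 5.3]
finger_gap: 0.174
```

```bash
python3 -m crank '[{"xyz":[0,0,5],"rotation":[0,0,0],"fingers":0},{"xyz":[0,0,20],"rotation":[0,0,0],"fingers":0},{"xyz":[0,0,45],"rotation":[0,0,0],"fingers":0},{"xyz":[0,0,80],"rotation":[0,0,0],"fingers":0},{"xyz":[0,0,110],"rotation":[0,0,0],"fingers":0}]' 60
python3 - <<'E'
from h import *
cam("wrist","w2"); cam("top","t2"); s=env.read_state(); print(s["wrist_force"],s["moment"],s["finger_gap"],s["eef_pos"])
E
```

```text
t: 4.15
eef_pos: [0.5398, 0.1781, 0.3189]
eef_rot: [2.564, 1.57, 0.521]
wrist_force: [1.6, 0.4, -0.3]
finger_gap: 0.171
[-0.37647485 -0.39367979 -1.21368245] [0.0024949  0.01736498 0.01424186] 0.17103536701118355 [0.54023149 0.17818728 0.32032478]
```

View pics/w2.png

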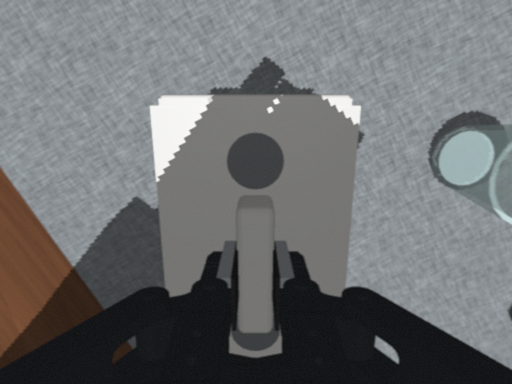

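View pics/t2.png

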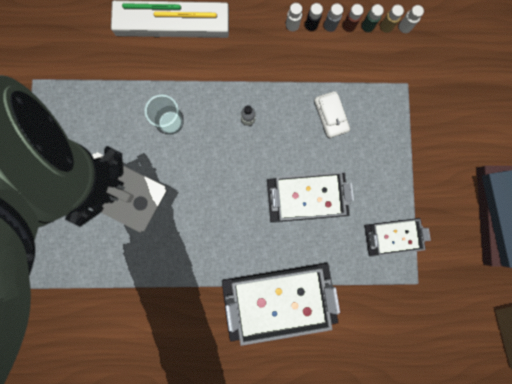

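The lid is held squarely, with its front mark at (255,160). Next I carry it past the tray on its −y side, turned to the tray's yaw, so the wrist camera sees the tray ahead of the lid.

```bash
python3 -m crank '[{"xyz":[0,-20,20],"rotation":[0,0,0.06],"fingers":0},{"xyz":[2,-60,50],"rotation":[0,0,0.12],"fingers":0},{"xyz":[4,-110,80],"rotation":[0,0,0.2],"fingers":0},{"xyz":[6,-165,110],"rotation":[0,0,0.28],"fingers":0},{"xyz":[8,-220,130],"rotation":[0,0,0.36],"fingers":0}]'
python3 -m crank '[{"xyz":[0,-55,0],"rotation":[0,0,0.05],"fingers":0},{"xyz":[0,-110,0],"rotation":[0,0,0.1],"fingers":0},{"xyz":[0,-160,0],"rotation":[0,0,0.15],"fingers":0},{"xyz":[0,-205,0],"rotation":[0,0,0.2],"fingers":0},{"xyz":[0,-233,0],"rotation":[0,0,0.2],"fingers":0}]'
python3 -m crank '[{"xyz":[0,0,0],"rotation":[0,0,0],"fingers":0},{"xyz":[0,0,0],"rotation":[0,0,0],"fingers":0},{"xyz":[0,0,0],"rotation":[0,0,0],"fingers":0}]'
python3 - <<'E'
from h import *
img,K,M=cam("wrist","w3"); s=env.read_state(); Rm=R.from_euler("xyz",s["eef_rot"]).as_matrix(); print(s["eef_pos"],Rm.round(4)); np.savez("w3.npz",K=K,M=M)
E
```

```text
t: 4.88
eef_pos: [0.5475, -0.0436, 0.4482]
eef_rot: [1.453, 1.57, -0.227]
wrist_force: [1.2, 0.8, -2.1]
finger_gap: 0.17
t: 5.5
eef_pos: [0.5472, -0.2772, 0.4465]
eef_rot: [-1.341, 1.57, -2.824]
wrist_force: [-0.1, 1.1, -0.6]
finger_gap: 0.17
t: 5.88
eef_pos: [0.5481, -0.2739, 0.4469]
eef_rot: [3.02, 1.571, 1.539]
wrist_force: [0.6, 0.5, -1.5]
finger_gap: 0.167
[ 0.54806569 -0.27402649  0.44689075] [[ 0.00e+00  9.96e-01  8.90e-02]
 [ 1.00e-04  8.90e-02 -9.96e-01]
 [-1.00e+00  0.00e+00 -1.00e-04]]
```

View pics/w3.png

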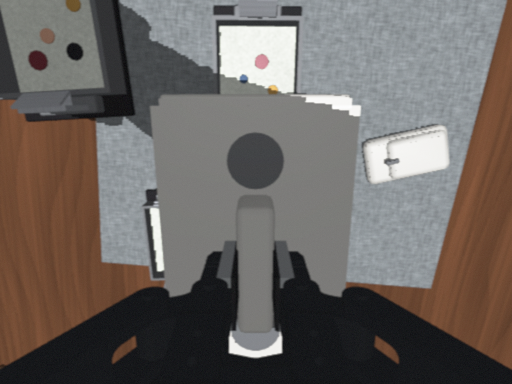

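The tray's +y end shows above the lid: stand end corners near (214,7) and (301,7), clip at (257,9). Next, the −y end.

```bash
python3 -m crank '[{"xyz":[0,-25,0],"rotation":[0,0,0],"fingers":0},{"xyz":[4,-70,0],"rotation":[0,0,0],"fingers":0},{"xyz":[8,-100,0],"rotation":[0,0,0],"fingers":0},{"xyz":[8,-100,0],"rotation":[0,0,0],"fingers":0},{"xyz":[8,-100,0],"rotation":[0,0,0],"fingers":0}]'
python3 - <<'E'
from h import *
a=cv2.imread("pics/w3.png")
img,K,M=cam("wrist","w4"); s=env.read_state(); Rm=R.from_euler("xyz",s["eef_rot"]).as_matrix(); print(s["eef_pos"],Rm.round(4)); np.savez("w4.npz",K=K,M=M)
u=lambda i:cv2.resize(i[0:100,190:330],None,fx=5.5,fy=5.5,interpolation=cv2.INTER_CUBIC)
cv2.imwrite("pics/c4a.png",u(a));cv2.imwrite("pics/c4b.png",u(img))
E
```

```text
t: 6.55
eef_pos: [0.5562, -0.374, 0.4467]
eef_rot: [3.117, 1.57, 1.636]
wrist_force: [-0.5, 0.9, -1.3]
finger_gap: 0.171
[ 0.55620069 -0.37384492  0.44690893] [[ 2.00e-04  9.96e-01  8.91e-02]
 [ 4.00e-04  8.91e-02 -9.96e-01]
 [-1.00e+00  2.00e-04 -3.00e-04]]
```

View pics/c4a.png

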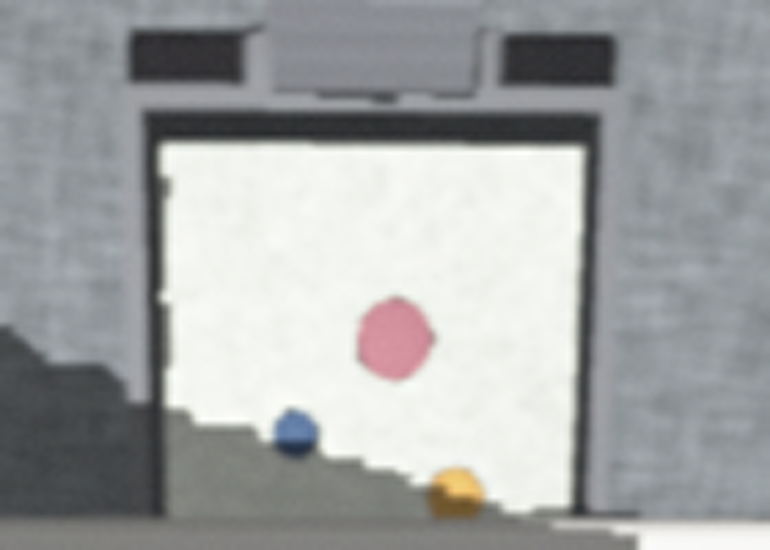

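View pics/c4b.png

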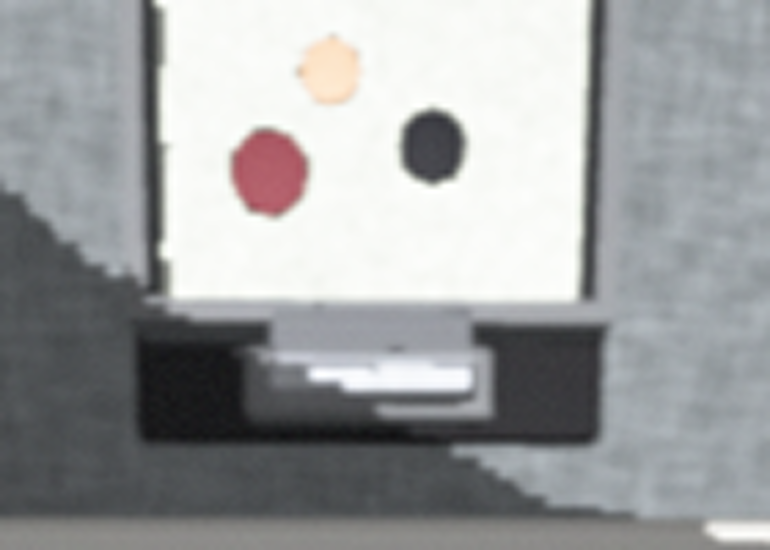

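```bash
python3 - <<'E'
from h import *
A=np.load("w3.npz");B=np.load("w4.npz")
f=lambda V,p,z: ray(V["K"],V["M"],(np.array(p,float)+.5)/5.5+[190,0]-.5,z)
print("cam",A["M"][:3,3],B["M"][:3,3])
a=f(A,[(130,31),(614,36)],.008); b=f(B,[(140,441),(598,441)],.004)
print("stand corners",a.round(4),b.round(4)); print("w",np.linalg.norm(a[0]-a[1]),np.linalg.norm(b[0]-b[1]),"L",np.linalg.norm(a.mean(0)[:2]-b.mean(0)[:2]),"c",(a.mean(0)+b.mean(0))/2)
d=a.mean(0)-b.mean(0); print("yaw",np.degrees(np.arctan2(-d[0],d[1])), [np.degrees(np.arctan2((q[1]-q[0])[1],(q[1]-q[0])[0])) for q in (a,b)])
for z in (.042,.0455,.049):
    a=f(A,[(147,113),(599,115)],z); b=f(B,[(150,300),(597,301)],z)
    d=a.mean(0)-b.mean(0); print(z,"inner w",np.linalg.norm(a[0]-a[1]),np.linalg.norm(b[0]-b[1]),"L",np.linalg.norm(d),"c",((a.mean(0)+b.mean(0))/2)[:2],"yaw",np.degrees(np.arctan2(-d[0],d[1])))
    o=f(A,[(125,100),(617,100)],z);print("  outer w",np.linalg.norm(o[0]-o[1]))
# lid in tool frame: plate top 0.181 below TCP
for n,V in (("w3",A),("w4",B)):
    s=V["M"]
img=cv2.imread("pics/w4.png"); cv2.imwrite("pics/c5.png",cv2.resize(img[80:310,140:370],None,fx=2.6,fy=2.6,interpolation=cv2.INTER_CUBIC))
E
```

```text
cam [ 0.54223485 -0.20500261  0.41647889] [ 0.55033805 -0.30506269  0.41633373]
stand corners [[ 0.4877 -0.1053  0.008 ]
 [ 0.5838 -0.0976  0.008 ]] [[ 0.5016 -0.2817  0.004 ]
 [ 0.5987 -0.2731  0.004 ]]
w 0.09644771904448361 0.09747469066694103 L 0.1765288312107069 c [ 0.54292761 -0.18944845  0.006     ]
yaw 4.670467569179093 [np.float64(4.569751885351779), np.float64(5.073456979225048)]
0.042 inner w 0.08347551556996856 0.08467383673315919 L 0.13209585640365315 c [ 0.54319451 -0.18908582] yaw 4.811629756996101
  outer w 0.09068833827951987
0.0455 inner w 0.08269532658564328 0.08388214096975916 L 0.13179967833024625 c [ 0.54322341 -0.18970227] yaw 4.810331919188342
  outer w 0.08984073593709244
0.049 inner w 0.08191513760131801 0.08309044520635936 L 0.13150350032476948 c [ 0.54325231 -0.19031873] yaw 4.80902823528432
  outer w 0.08899313359466493
```

View pics/c5.png

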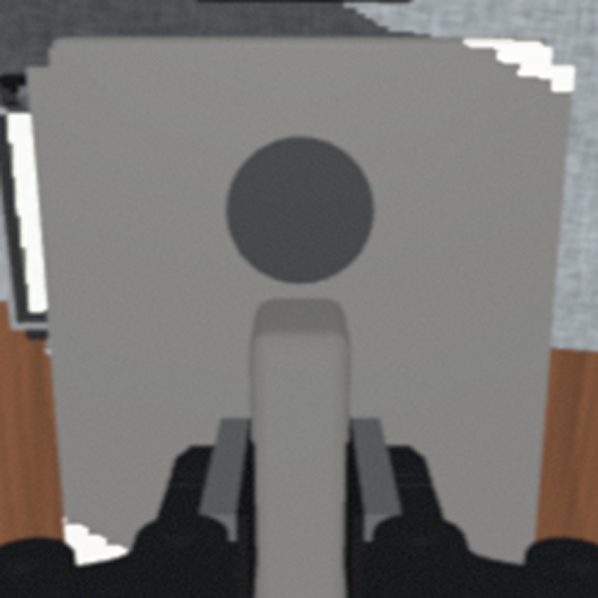

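```bash
python3 - <<'E'
from h import *
c=env.camera("wrist");K=c["mtx"];T=np.array(c["tool_from_camera"])
P=(np.array([(300,210),(226,210),(374,210),(300,38),(28,68),(575,65),(62,500),(541,500)],float)+.5)/2.6+[140,80]-.5
d=np.c_[P,np.ones(len(P))]@np.linalg.inv(K).T@T[:3,:3].T;o=T[:3,3]
for X in (.179,.181,.183):
    q=o+d*((X-o[0])/d[:,:1]); print(X,(q*1000).round(1)[:,1:].tolist(), "mark diam",np.linalg.norm(q[1]-q[2])*1e3,"w",np.linalg.norm(q[4]-q[5])*1e3)
s=env.read_state();Rm=R.from_euler("xyz",s["eef_rot"]).as_matrix(); print(np.degrees(np.arctan2(Rm[1,1],Rm[0,1])), s["eef_pos"])
E
```

```text
0.179 [[0.4, -44.7], [-12.4, -44.8], [13.2, -44.7], [0.4, -73.2], [-44.6, -68.4], [45.9, -68.9], [-45.1, 11.0], [46.4, 11.0]] mark diam 25.631646369211385 w 90.55022209745533
0.181 [[0.4, -44.4], [-12.6, -44.4], [13.4, -44.4], [0.4, -73.2], [-45.2, -68.4], [46.6, -68.9], [-45.7, 12.1], [47.1, 12.1]] mark diam 25.976655445723775 w 91.76905322729493
0.183 [[0.4, -44.1], [-12.7, -44.1], [13.6, -44.1], [0.4, -73.3], [-45.8, -68.4], [47.2, -68.9], [-46.3, 13.1], [47.7, 13.2]] mark diam 26.321664522236162 w 92.98788435713453
5.1127950213105064 [ 0.55616079 -0.37390825  0.44700165]
```

Stand centre is (0.543, −0.1895), yaw 4.75°; widths 97/84 mm and lengths 176.5/132 mm match. The lid in the tool frame is centred at (+0.5, +0.7) mm with no rotation. The TCP target over the tray is (0.5425, −0.189).

```bash
python3 -m crank '[{"xyz":[-4,30,0],"rotation":[0,0,0],"fingers":0},{"xyz":[-8,80,-20],"rotation":[0,0,0],"fingers":0},{"xyz":[-12,130,-55],"rotation":[0,0,-0.006],"fingers":0},{"xyz":[-14,170,-95],"rotation":[0,0,-0.006],"fingers":0},{"xyz":[-14,185,-137],"rotation":[0,0,-0.006],"fingers":0}]'
python3 -m crank '[{"xyz":[0,0,0],"rotation":[0,0,0],"fingers":0},{"xyz":[0,0,0],"rotation":[0,0,0],"fingers":0},{"xyz":[0,0,0],"rotation":[0,0,0],"fingers":0},{"xyz":[0,0,0],"rotation":[0,0,0],"fingers":0}]'
python3 - <<'E'
from h import *
s=env.read_state();Rm=R.from_euler("xyz",s["eef_rot"]).as_matrix(); print(np.degrees(np.arctan2(Rm[1,1],Rm[0,1])), s["eef_pos"],Rm[:,0])
cam("wrist","w6");cam("scene","s6")
i=cv2.imread("pics/s6.png"); cv2.imwrite("pics/c6.png",cv2.resize(i[90:230,140:300],None,fx=4,fy=4,interpolation=cv2.INTER_CUBIC))
E
```

```text
t: 7.28
eef_pos: [0.5419, -0.187, 0.3096]
eef_rot: [1.905, 1.569, 0.419]
wrist_force: [0.4, -1.1, -0.8]
finger_gap: 0.169
t: 7.78
eef_pos: [0.5419, -0.1905, 0.3106]
eef_rot: [1.064, 1.569, -0.425]
wrist_force: [-0.1, 0.5, -1.1]
finger_gap: 0.165
4.649439409668018 [ 0.54193484 -0.19045708  0.31057854] [ 1.19754938e-03 -5.42462178e-04 -9.99999136e-01]
```

View pics/w6.png

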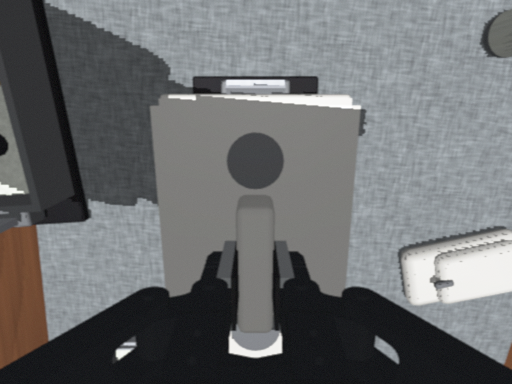

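View pics/c6.png

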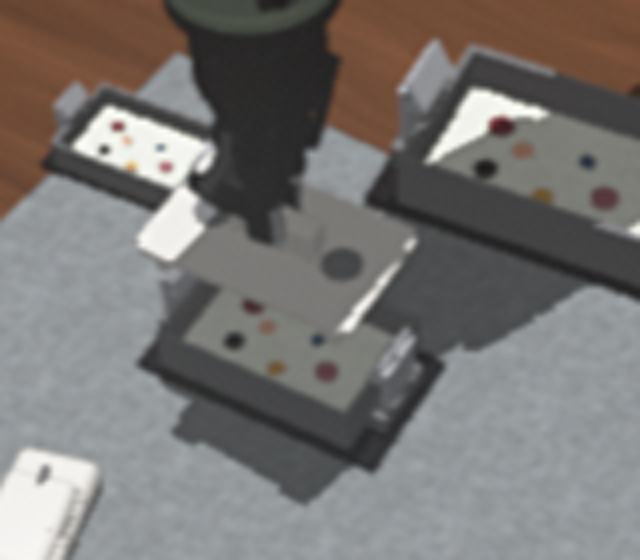

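The lid is over the tray: stand end edge at columns 194–318, lid at 152–358, both centred on ~256. I fix 0.6/1.5 mm and lower to just above the rim.

```bash
python3 -m crank '[{"xyz":[0.6,1.5,-10],"rotation":[0.0005,0.001,0],"fingers":0},{"xyz":[0.6,1.5,-25],"rotation":[0.0005,0.001,0],"fingers":0},{"xyz":[0.6,1.5,-40],"rotation":[0.0005,0.001,0],"fingers":0},{"xyz":[0.6,1.5,-48],"rotation":[0.0005,0.001,0],"fingers":0},{"xyz":[0.6,1.5,-48],"rotation":[0.0005,0.001,0],"fingers":0}]'
python3 -m crank '[{"xyz":[0,0,0],"rotation":[0,0,0],"fingers":0},{"xyz":[0,0,0],"rotation":[0,0,0],"fingers":0}]'
python3 - <<'E'
from h import *
for k in range(3):
    s=env.read_state();Rm=R.from_euler("xyz",s["eef_rot"]).as_matrix(); print(np.degrees(np.arctan2(Rm[1,1],Rm[0,1])), s["eef_pos"],Rm[:,0].round(4),s["wrist_force"].round(2))
    img,K,M=cam("wrist","w7")
print(ray(K,M,[(257,60),(257,70),(257,80)],0.008)[:,:2], "expected edge y",-0.1895+.089*np.cos(.083), .543-.089*np.sin(.083))
cv2.imwrite("pics/c7.png",cv2.resize(img[40:180,140:370],None,fx=3.4,fy=3.4,interpolation=cv2.INTER_CUBIC))
E
```

```text
t: 8.5
eef_pos: [0.5425, -0.1883, 0.261]
eef_rot: [-2.029, 1.569, 2.765]
wrist_force: [0.4, 0.5, -1.2]
finger_gap: 0.17
t: 8.75
eef_pos: [0.5426, -0.1884, 0.2621]
eef_rot: [-2.245, 1.57, 2.549]
wrist_force: [-0.9, 0.3, -1.3]
finger_gap: 0.169
4.693763043095789 [ 0.54258996 -0.18840253  0.2620643 ] [-5.e-04  3.e-04 -1.e+00] [-0.9   0.29 -1.31]
4.6957377416628905 [ 0.5425623  -0.18840042  0.26205442] [-5.e-04  3.e-04 -1.e+00] [ 0.6  -0.68 -0.44]
4.69533750445178 [ 0.54255651 -0.18841021  0.26195618] [-6.e-04  3.e-04 -1.e+00] [ 0.99  0.01 -1.01]
[[ 0.53627491 -0.09288281]
 [ 0.53676046 -0.09871019]
 [ 0.53725361 -0.10462887]] expected edge y -0.10080638454913479 0.5356214785861907
```

View pics/c7.png

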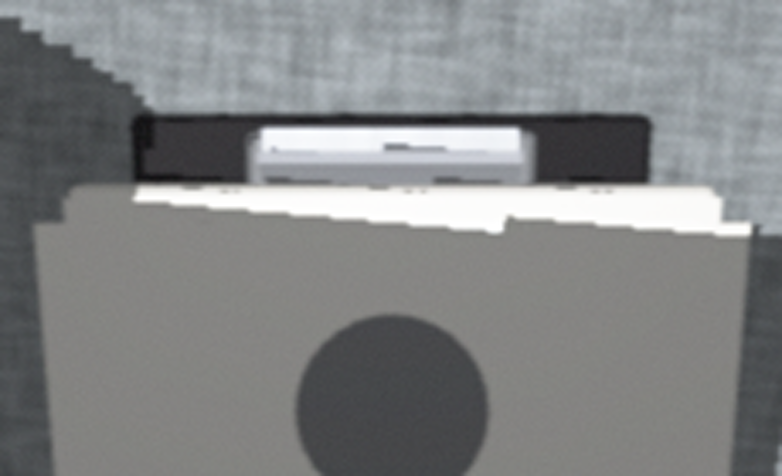

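The stand edge ray-casts to y = −0.1008, exactly as expected, and x agrees to within 0.2 mm. I lower in small steps and watch the force.

```bash
python3 -m crank '[{"xyz":[0,-0.5,-3],"rotation":[0,0,0],"fingers":0},{"xyz":[0,-0.5,-6],"rotation":[0,0,0],"fingers":0},{"xyz":[0,-0.5,-6],"rotation":[0,0,0],"fingers":0}]'
python3 -m crank '[{"xyz":[0,0,-1],"rotation":[0,0,0],"fingers":0},{"xyz":[0,0,-2],"rotation":[0,0,0],"fingers":0},{"xyz":[0,0,-2],"rotation":[0,0,0],"fingers":0}]'
```

```text
t: 9.28
eef_pos: [0.5425, -0.1888, 0.2554]
eef_rot: [-2.049, 1.569, 2.746]
wrist_force: [-0.4, 0.7, -1.6]
finger_gap: 0.169
t: 9.65
eef_pos: [0.5425, -0.1889, 0.2536]
eef_rot: [-2.061, 1.569, 2.733]
wrist_force: [-0.4, 0.4, -1.6]
finger_gap: 0.17
```

```bash
python3 -m crank '[{"xyz":[0,0,-1],"rotation":[0,0,0],"fingers":0},{"xyz":[0,0,-2],"rotation":[0,0,0],"fingers":0},{"xyz":[0,0,-2],"rotation":[0,0,0],"fingers":0}]'
```

```text
t: 10.02
eef_pos: [0.5425, -0.1889, 0.2516]
eef_rot: [-2.066, 1.569, 2.728]
wrist_force: [0.7, -0.0, -0.7]
finger_gap: 0.166
```

```bash
python3 -m crank '[{"xyz":[0,0,-1],"rotation":[0,0,0],"fingers":0},{"xyz":[0,0,-2],"rotation":[0,0,0],"fingers":0},{"xyz":[0,0,-2],"rotation":[0,0,0],"fingers":0}]'; python3 - <<'E'
from h import *
f=[]
for k in range(6): f.append(env.read_state()["wrist_force"]); env.camera("top")
print(np.mean(f,0),np.std(f,0))
E
```

```text
t: 10.4
eef_pos: [0.5425, -0.1889, 0.2496]
eef_rot: [-2.058, 1.569, 2.736]
wrist_force: [0.1, -0.1, 0.0]
finger_gap: 0.168
[-0.2396619  -0.06218326 -0.85107449] [0.42264685 0.42274511 0.46564387]
```

```bash
cat > fm.py <<'E'
from h import *
f=[];m=[]
for k in range(5):
    s=env.read_state(); f.append(s["wrist_force"]);m.append(s["moment"]); env.camera("top")
print("F",np.mean(f,0).round(2),"M",np.mean(m,0).round(3),"pos",s["eef_pos"].round(4),"t",s["t"])
E
python3 -m crank '[{"xyz":[0,0,-1],"rotation":[0,0,0],"fingers":0},{"xyz":[0,0,-2],"rotation":[0,0,0],"fingers":0}]' >/dev/null; python3 fm.py
```

```text
F [ 0.25 -0.04 -0.92] M [0.002 0.012 0.021] pos [ 0.5425 -0.1889  0.2476] t 11.15
```

```bash
python3 -m crank '[{"xyz":[0,0,-1],"rotation":[0,0,0],"fingers":0},{"xyz":[0,0,-1.5],"rotation":[0,0,0],"fingers":0}]' >/dev/null; python3 fm.py
```

```text
F [-0.21  0.12  3.93] M [-0.027 -0.001 -0.001] pos [ 0.5426 -0.1889  0.2463] t 11.65
```

Contact came at a plate underside of about 60 mm, with the stud tips near 39 mm, below the lowest possible rim. So the lid is resting on the lead-ins. I check visually before letting go.

```bash
python3 - <<'E'
from h import *
a,_,_=cam("wrist");b,_,_=cam("scene")
A=cv2.resize(a[20:230,140:370],None,fx=1.7,fy=1.7,interpolation=cv2.INTER_CUBIC)
B=cv2.resize(b[110:240,150:290],(int(140*2.746),357),interpolation=cv2.INTER_CUBIC)
cv2.imwrite("pics/c8.png",np.hstack([A,B]))
E
```

View pics/c8.png

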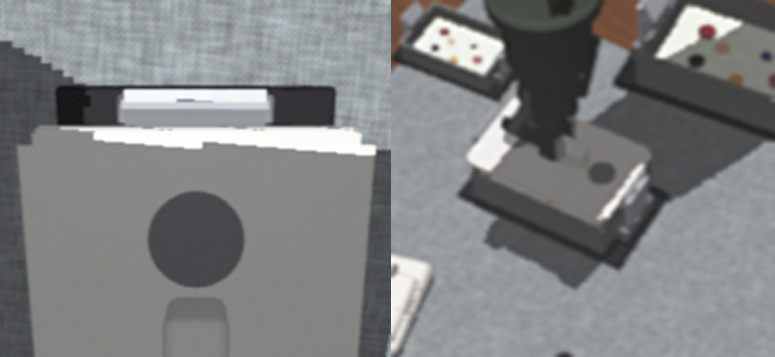

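The lid sits centred behind the +y clip and level in the tray. I relieve the force, open the fingers and back off.

```bash
python3 -m crank '[{"xyz":[0,0,0.7],"rotation":[0,0,0],"fingers":0},{"xyz":[0,0,0.7],"rotation":[0,0,0],"fingers":0.3},{"xyz":[0,0,0.7],"rotation":[0,0,0],"fingers":0.45},{"xyz":[0,0,0.7],"rotation":[0,0,0],"fingers":0.5}]'
python3 -m crank '[{"xyz":[0,0,5],"rotation":[0,0,0],"fingers":0.5},{"xyz":[0,0,25],"rotation":[0,0,0],"fingers":0.5},{"xyz":[0,0,60],"rotation":[0,0,0],"fingers":0.5},{"xyz":[0,0,90],"rotation":[0,0,0],"fingers":0.5},{"xyz":[0,0,90],"rotation":[0,0,0],"fingers":0.5}]'
python3 fm.py; python3 - <<'E'
from h import *
a,K,M=cam("wrist","w9"); np.savez("w9.npz",K=K,M=M)
E
```

```text
t: 12.3
eef_pos: [0.5425, -0.1889, 0.2468]
eef_rot: [-2.079, 1.569, 2.715]
wrist_force: [0.5, 0.3, 0.8]
finger_gap: 0.501
t: 12.92
eef_pos: [0.5427, -0.1889, 0.339]
eef_rot: [1.282, 1.569, -0.207]
wrist_force: [0.6, -0.6, -0.6]
finger_gap: 0.503
F [ 0.05 -0.48 -0.37] M [ 0.016 -0.005  0.008] pos [ 0.5424 -0.1888  0.3362] t 13.125
```

View pics/w9.png

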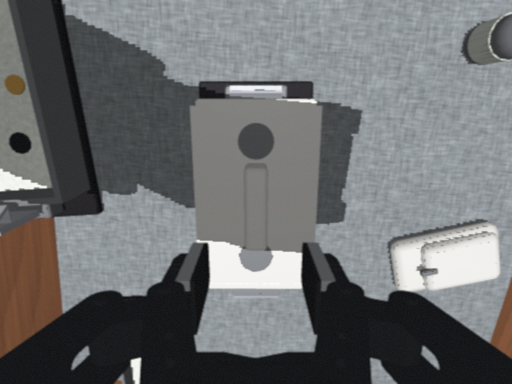

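The lid rests level on the clips, marks at (256,141) and (256,260). Now I close the fingers and move above the +y mark.

```bash
python3 -m crank '[{"xyz":[-1.5,20,0],"rotation":[0,0,0],"fingers":0.3},{"xyz":[-3,45,0],"rotation":[0,0,0],"fingers":0.1},{"xyz":[-3.2,45,-20],"rotation":[0,0,0],"fingers":0},{"xyz":[-3.2,45,-45],"rotation":[0,0,0],"fingers":0},{"xyz":[-3.2,45,-63],"rotation":[0,0,0],"fingers":0}]' 40
python3 -m crank '[{"xyz":[0,0,0],"rotation":[0,0,0],"fingers":0},{"xyz":[0,0,0],"rotation":[0,0,0],"fingers":0}]'
python3 fm.py; python3 - <<'E'
from h import *
a,K,M=cam("wrist","w10")
E
```

```text
t: 13.85
eef_pos: [0.5391, -0.1426, 0.2728]
eef_rot: [-2.192, 1.568, 2.603]
wrist_force: [1.0, -0.3, -0.4]
finger_gap: -0.0
t: 14.1
eef_pos: [0.5394, -0.1434, 0.2745]
eef_rot: [-2.566, 1.57, 2.229]
wrist_force: [0.1, 0.2, 0.2]
finger_gap: 0.001
F [-0.01 -0.09  0.08] M [-0.017  0.    -0.02 ] pos [ 0.5394 -0.1438  0.2744] t 14.3
```

View pics/w10.png

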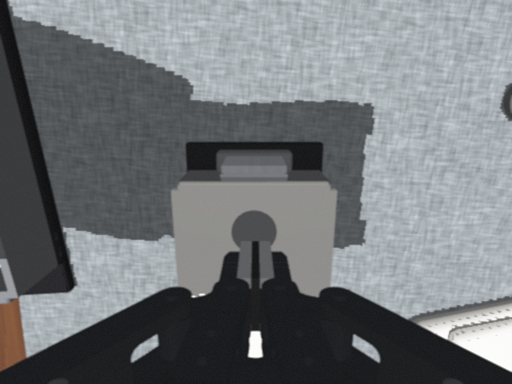

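The fingertips are over mark A (256,235). Down to just above, then millimetre steps.

```bash
python3 -m crank '[{"xyz":[0,0,-10],"rotation":[0,0,0],"fingers":0},{"xyz":[0,0,-18],"rotation":[0,0,0],"fingers":0},{"xyz":[0,0,-23],"rotation":[0,0,0],"fingers":0},{"xyz":[0,0,-23],"rotation":[0,0,0],"fingers":0}]'
for i in 1; do python3 -m crank '[{"xyz":[0,0,-1],"rotation":[0,0,0],"fingers":0},{"xyz":[0,0,-1.5],"rotation":[0,0,0],"fingers":0}]'; done
```

```text
t: 14.9
eef_pos: [0.5393, -0.1438, 0.2504]
eef_rot: [-2.001, 1.569, 2.793]
wrist_force: [-0.5, 0.2, 0.4]
finger_gap: 0.001
t: 15.15
eef_pos: [0.5393, -0.1439, 0.2495]
eef_rot: [-2.147, 1.57, 2.648]
wrist_force: [0.4, 0.3, 0.4]
finger_gap: -0.0
```

```bash
python3 -m crank '[{"xyz":[0,0,-1],"rotation":[0,0,0],"fingers":0},{"xyz":[0,0,-1.5],"rotation":[0,0,0],"fingers":0}]'
```

```text
t: 15.4
eef_pos: [0.5393, -0.1439, 0.2479]
eef_rot: [-2.058, 1.57, 2.736]
wrist_force: [-0.1, 0.4, 0.8]
finger_gap: 0.0
```

```bash
python3 -m crank '[{"xyz":[0,0,-1],"rotation":[0,0,0],"fingers":0},{"xyz":[0,0,-1.5],"rotation":[0,0,0],"fingers":0}]'
```

```text
t: 15.65
eef_pos: [0.5393, -0.1439, 0.2463]
eef_rot: [-2.047, 1.57, 2.747]
wrist_force: [-0.6, -0.8, -0.5]
finger_gap: 0.002
```

```bash
python3 -m crank '[{"xyz":[0,0,-1],"rotation":[0,0,0],"fingers":0},{"xyz":[0,0,-1.5],"rotation":[0,0,0],"fingers":0}]'
```

```text
t: 15.9
eef_pos: [0.5393, -0.1439, 0.2448]
eef_rot: [-2.04, 1.569, 2.754]
wrist_force: [-0.6, -0.2, 0.6]
finger_gap: 0.004
```

```bash
python3 -m crank '[{"xyz":[0,0,-1],"rotation":[0,0,0],"fingers":0},{"xyz":[0,0,-1.5],"rotation":[0,0,0],"fingers":0}]'
```

```text
t: 16.15
eef_pos: [0.5393, -0.1439, 0.2433]
eef_rot: [-2.089, 1.57, 2.705]
wrist_force: [-0.2, -0.0, -0.1]
finger_gap: 0.001
```

```bash
python3 -m crank '[{"xyz":[0,0,-1],"rotation":[0,0,0],"fingers":0},{"xyz":[0,0,-1.5],"rotation":[0,0,0],"fingers":0}]'
```

```text
t: 16.4
eef_pos: [0.5393, -0.1439, 0.2418]
eef_rot: [-2.079, 1.57, 2.715]
wrist_force: [-1.1, 0.2, -0.1]
finger_gap: 0.001
```

```bash
python3 -m crank '[{"xyz":[0,0,-1],"rotation":[0,0,0],"fingers":0},{"xyz":[0,0,-1.5],"rotation":[0,0,0],"fingers":0}]'
```

```text
t: 16.65
eef_pos: [0.5393, -0.1439, 0.2403]
eef_rot: [-2.066, 1.57, 2.729]
wrist_force: [0.8, -0.8, -0.3]
finger_gap: -0.0
```

Near the expected contact (0.2385); now 1 mm steps.

```bash
python3 -m crank '[{"xyz":[0,0,-1],"rotation":[0,0,0],"fingers":0},{"xyz":[0,0,-1],"rotation":[0,0,0],"fingers":0}]'
```

```text
t: 16.9
eef_pos: [0.5393, -0.1439, 0.2393]
eef_rot: [-2.059, 1.569, 2.735]
wrist_force: [-0.0, 1.1, 1.1]
finger_gap: 0.003
```

```bash
python3 -m crank '[{"xyz":[0,0,-1],"rotation":[0,0,0],"fingers":0},{"xyz":[0,0,-1],"rotation":[0,0,0],"fingers":0}]'
```

```text
t: 17.15
eef_pos: [0.5394, -0.1439, 0.2384]
eef_rot: [-2.048, 1.57, 2.746]
wrist_force: [-0.4, 0.1, 1.1]
finger_gap: -0.003
```

```bash
python3 -m crank '[{"xyz":[0,0,-1],"rotation":[0,0,0],"fingers":0},{"xyz":[0,0,-1],"rotation":[0,0,0],"fingers":0}]'
```

```text
t: 17.4
eef_pos: [0.5393, -0.1439, 0.2374]
eef_rot: [-2.075, 1.57, 2.72]
wrist_force: [0.6, -0.9, 2.8]
finger_gap: -0.005
```

```bash
python3 -m crank '[{"xyz":[0,0,-1],"rotation":[0,0,0],"fingers":0},{"xyz":[0,0,-1],"rotation":[0,0,0],"fingers":0}]'
```

```text
t: 17.65
eef_pos: [0.5393, -0.1439, 0.2363]
eef_rot: [-2.076, 1.57, 2.719]
wrist_force: [0.6, -0.8, 2.4]
finger_gap: 0.003
```

Contact at about 0.2385, and the force is climbing. I keep going.

```bash
python3 -m crank '[{"xyz":[0,0,-1],"rotation":[0,0,0],"fingers":0},{"xyz":[0,0,-1],"rotation":[0,0,0],"fingers":0}]'; python3 fm.py
```

```text
t: 17.9
eef_pos: [0.5393, -0.1439, 0.2353]
eef_rot: [-2.041, 1.57, 2.754]
wrist_force: [0.5, -0.6, 2.6]
finger_gap: -0.002
F [ 0.39 -0.79  2.2 ] M [-0.22  -0.129  0.024] pos [ 0.5393 -0.1439  0.2353] t 18.1
```

```bash
python3 -m crank '[{"xyz":[0,0,-1],"rotation":[0,0,0],"fingers":0},{"xyz":[0,0,-1],"rotation":[0,0,0],"fingers":0}]'
```

```text
t: 18.4
eef_pos: [0.5393, -0.1439, 0.2343]
eef_rot: [-2.037, 1.57, 2.757]
wrist_force: [-0.5, -1.0, 3.6]
finger_gap: 0.004
```

```bash
python3 -m crank '[{"xyz":[0,0,-1],"rotation":[0,0,0],"fingers":0},{"xyz":[0,0,-1],"rotation":[0,0,0],"fingers":0}]'; python3 fm.py
```

```text
t: 18.65
eef_pos: [0.5393, -0.1439, 0.2333]
eef_rot: [-2.044, 1.57, 2.751]
wrist_force: [0.2, -1.1, 2.1]
finger_gap: 0.002
F [ 0.58 -1.04  3.11] M [-0.333 -0.122  0.02 ] pos [ 0.5393 -0.1439  0.2334] t 18.85
```

```bash
python3 -m crank '[{"xyz":[0,0,-1],"rotation":[0,0,0],"fingers":0},{"xyz":[0,0,-1],"rotation":[0,0,0],"fingers":0}]'; python3 fm.py
```

```text
t: 19.15
eef_pos: [0.5393, -0.1439, 0.2323]
eef_rot: [-2.104, 1.57, 2.691]
wrist_force: [0.3, -1.7, 4.1]
finger_gap: -0.002
F [ 0.57 -1.48  3.69] M [-0.312 -0.117 -0.003] pos [ 0.5393 -0.1439  0.2323] t 19.35
```

```bash
python3 -m crank '[{"xyz":[0,0,-1],"rotation":[0,0,0],"fingers":0},{"xyz":[0,0,-1],"rotation":[0,0,0],"fingers":0}]'; python3 fm.py
```

```text
t: 19.65
eef_pos: [0.5393, -0.1438, 0.2314]
eef_rot: [-2.134, 1.57, 2.66]
wrist_force: [0.5, -0.8, 4.6]
finger_gap: 0.003
F [ 0.28 -0.77  4.08] M [-0.172 -0.09  -0.013] pos [ 0.5393 -0.1438  0.2314] t 19.85
```

```bash
python3 -m crank '[{"xyz":[0,0,-1],"rotation":[0,0,0],"fingers":0},{"xyz":[0,0,-1],"rotation":[0,0,0],"fingers":0}]'; python3 fm.py
```

```text
t: 20.15
eef_pos: [0.5393, -0.1438, 0.2302]
eef_rot: [-2.124, 1.569, 2.67]
wrist_force: [1.3, 1.6, 0.3]
finger_gap: 0.0
F [0.32 0.12 0.49] M [ 0.071 -0.103  0.003] pos [ 0.5392 -0.1438  0.2302] t 20.35
```

End A's clip snapped over: force rose to 4.1 N, then fell to 0.5 N. Now gently seat it.

```bash
python3 -m crank '[{"xyz":[0,0,-0.5],"rotation":[0,0,0],"fingers":0},{"xyz":[0,0,-1],"rotation":[0,0,0],"fingers":0}]'; python3 fm.py
```

```text
t: 20.65
eef_pos: [0.5393, -0.1438, 0.2293]
eef_rot: [-2.083, 1.569, 2.711]
wrist_force: [-0.7, 0.5, 0.9]
finger_gap: 0.002
F [-0.13  0.77  0.46] M [0.165 0.018 0.025] pos [ 0.5393 -0.1438  0.2293] t 20.85
```

```bash
python3 -m crank '[{"xyz":[0,0,-0.5],"rotation":[0,0,0],"fingers":0}]'; python3 fm.py
```

```text
t: 21.02
eef_pos: [0.5393, -0.1438, 0.2289]
eef_rot: [-2.109, 1.57, 2.685]
wrist_force: [0.2, 1.4, 0.1]
finger_gap: 0.0
F [-0.22  1.14  0.33] M [ 0.229  0.018 -0.004] pos [ 0.5393 -0.1438  0.2289] t 21.225
```

```bash
python3 -m crank '[{"xyz":[0,0,-0.5],"rotation":[0,0,0],"fingers":0}]'; python3 fm.py
```

```text
t: 21.4
eef_pos: [0.5394, -0.1438, 0.2284]
eef_rot: [-2.166, 1.57, 2.629]
wrist_force: [0.4, 1.4, 0.7]
finger_gap: -0.001
F [0.2  1.57 0.38] M [ 0.272  0.005 -0.014] pos [ 0.5393 -0.1439  0.2284] t 21.6
```

A sideways force is building up, probably the bar's end against the finger as the lid tilts. I shift outward 2 mm and continue.

```bash
python3 -m crank '[{"xyz":[-0.2,2,0],"rotation":[0,0,0],"fingers":0},{"xyz":[-0.2,2,0],"rotation":[0,0,0],"fingers":0}]'; python3 fm.py; python3 - <<'E'
from h import *
a,_,_=cam("wrist");b,_,_=cam("scene")
A=cv2.resize(a[120:330,140:370],None,fx=1.7,fy=1.7,interpolation=cv2.INTER_CUBIC)
B=cv2.resize(b[110:240,150:290],(int(140*2.746),357),interpolation=cv2.INTER_CUBIC)
cv2.imwrite("pics/c11.png",np.hstack([A,B]))
E
```

```text
t: 21.9
eef_pos: [0.5391, -0.1418, 0.2284]
eef_rot: [-1.981, 1.57, 2.813]
wrist_force: [0.1, 0.4, 0.6]
finger_gap: 0.003
F [-0.12 -0.04 -0.39] M [ 0.01   0.009 -0.02 ] pos [ 0.5391 -0.1419  0.2284] t 22.1
```

View pics/c11.png

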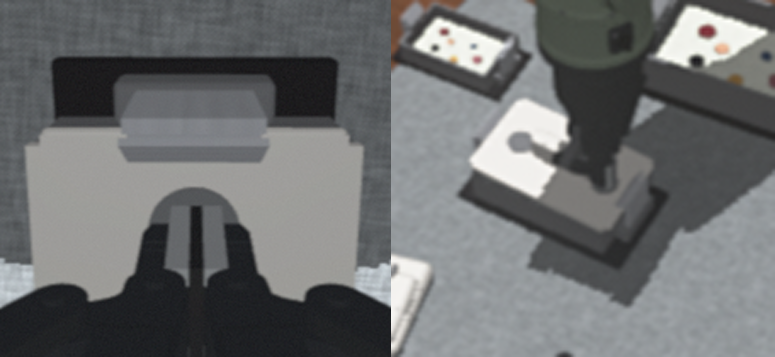

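Clip A now overlaps the lid's edge and the sideways force is gone. I feel downward for the rim.

```bash
python3 -m crank '[{"xyz":[0,0,-0.7],"rotation":[0,0,0],"fingers":0}]'; python3 fm.py
```

```text
t: 22.38
eef_pos: [0.5391, -0.1419, 0.2277]
eef_rot: [-2.056, 1.57, 2.738]
wrist_force: [-0.0, 0.2, 0.7]
finger_gap: 0.001
F [-0.01 -0.31  0.25] M [-0.009  0.006 -0.013] pos [ 0.5391 -0.1419  0.2276] t 22.575
```

```bash
python3 -m crank '[{"xyz":[0,0,-0.7],"rotation":[0,0,0],"fingers":0}]'; python3 fm.py
```

```text
t: 22.75
eef_pos: [0.5391, -0.1419, 0.227]
eef_rot: [-2.062, 1.57, 2.733]
wrist_force: [0.7, 0.9, -0.7]
finger_gap: -0.006
F [-0.   -0.28 -0.3 ] M [-0.003 -0.005  0.023] pos [ 0.5391 -0.1419  0.227 ] t 22.95
```

```bash
python3 -m crank '[{"xyz":[0,0,-0.7],"rotation":[0,0,0],"fingers":0}]'; python3 fm.py
```

```text
t: 23.12
eef_pos: [0.5391, -0.1419, 0.2263]
eef_rot: [-2.099, 1.57, 2.695]
wrist_force: [-0.1, -0.2, 6.9]
finger_gap: -0.003
F [-0.4   0.41  5.05] M [-0.014  0.152 -0.017] pos [ 0.5391 -0.1419  0.2264] t 23.325
```

The rim was felt at TCP 0.2265 (about 5 N), so end A is home. Now lift over the bar to the −y mark.

```bash
python3 -m crank '[{"xyz":[0,1,12],"rotation":[0,0,0],"fingers":0},{"xyz":[0,0,48],"rotation":[0,0,0],"fingers":0},{"xyz":[2,-25,55],"rotation":[0,0,0],"fingers":0},{"xyz":[6,-70,55],"rotation":[0,0,0],"fingers":0},{"xyz":[7.9,-95.4,55],"rotation":[0,0,0],"fingers":0}]'
python3 -m crank '[{"xyz":[0,0,0],"rotation":[0,0,0],"fingers":0},{"xyz":[0,0,0],"rotation":[0,0,0],"fingers":0}]'; python3 fm.py
python3 - <<'E'
from h import *
a,_,_=cam("wrist","w12")
E
```

```text
t: 24.0
eef_pos: [0.5467, -0.2394, 0.2821]
eef_rot: [-1.152, 1.57, -2.642]
wrist_force: [0.4, 0.5, 0.2]
finger_gap: -0.001
t: 24.25
eef_pos: [0.5471, -0.2365, 0.2817]
eef_rot: [-2.502, 1.569, 2.293]
wrist_force: [-0.4, 0.5, 0.6]
finger_gap: 0.001
F [0.07 0.22 0.44] M [-0.012  0.024 -0.014] pos [ 0.5472 -0.2366  0.2815] t 24.45
```

View pics/w12.png

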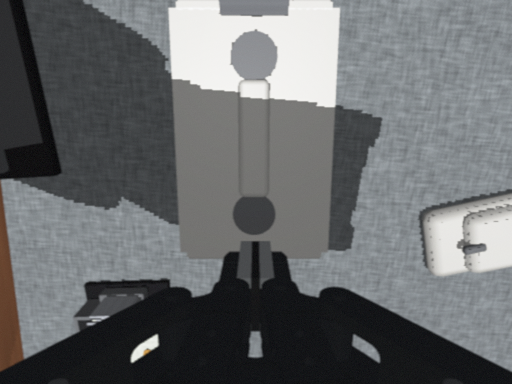

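```bash
python3 - <<'E'
from h import *
a,K,M=cam("wrist"); s=env.read_state(); p=s["eef_pos"]
for z in (.062,.065,.068):
    print(z,"tip axis px",proj(K,M,[[p[0],p[1],z]]),"mark",ray(K,M,[(254,214)],z))
E
```

```text
0.062 tip axis px [[254.70762299 223.52172146]] mark [[ 0.54618204 -0.23094479  0.062     ]]
0.065 tip axis px [[254.70107404 225.25915203]] mark [[ 0.54611057 -0.2299438   0.065     ]]
0.068 tip axis px [[254.69433138 227.04797035]] mark [[ 0.54603909 -0.22894281  0.068     ]]
```

```bash
python3 -m crank '[{"xyz":[-0.5,2.5,-10],"rotation":[0,0,0],"fingers":0},{"xyz":[-0.5,2.5,-22],"rotation":[0,0,0],"fingers":0},{"xyz":[-0.5,2.5,-32],"rotation":[0,0,0],"fingers":0},{"xyz":[-0.5,2.5,-37],"rotation":[0,0,0],"fingers":0},{"xyz":[-0.5,2.5,-37],"rotation":[0,0,0],"fingers":0}]'; python3 fm.py
```

```text
t: 25.22
eef_pos: [0.5465, -0.2348, 0.2439]
eef_rot: [-2.091, 1.569, 2.703]
wrist_force: [0.5, -0.1, 0.8]
finger_gap: 0.003
F [-0.41 -0.09  0.51] M [-0.004  0.014 -0.013] pos [ 0.5466 -0.2348  0.2446] t 25.425
```

```bash
python3 -m crank '[{"xyz":[0,0,-1],"rotation":[0,0,0],"fingers":0},{"xyz":[0,0,-1],"rotation":[0,0,0],"fingers":0}]'
```

```text
t: 25.72
eef_pos: [0.5465, -0.2348, 0.2433]
eef_rot: [-2.044, 1.57, 2.75]
wrist_force: [-0.5, -0.5, 0.1]
finger_gap: -0.002
```

```bash
python3 -m crank '[{"xyz":[0,0,-1],"rotation":[0,0,0],"fingers":0},{"xyz":[0,0,-1],"rotation":[0,0,0],"fingers":0}]'
```

```text
t: 25.98
eef_pos: [0.5465, -0.2348, 0.2422]
eef_rot: [-2.072, 1.569, 2.723]
wrist_force: [0.1, 0.2, 0.1]
finger_gap: 0.002
```

```bash
python3 -m crank '[{"xyz":[0,0,-1],"rotation":[0,0,0],"fingers":0},{"xyz":[0,0,-1],"rotation":[0,0,0],"fingers":0}]'
```

```text
t: 26.22
eef_pos: [0.5465, -0.2348, 0.2412]
eef_rot: [-2.063, 1.569, 2.732]
wrist_force: [0.9, -0.6, 0.1]
finger_gap: -0.002
```

```bash
python3 -m crank '[{"xyz":[0,0,-1],"rotation":[0,0,0],"fingers":0},{"xyz":[0,0,-1],"rotation":[0,0,0],"fingers":0}]'
```

```text
t: 26.48
eef_pos: [0.5465, -0.2348, 0.2402]
eef_rot: [-2.099, 1.569, 2.696]
wrist_force: [-0.1, 0.1, 0.6]
finger_gap: -0.005
```

```bash
python3 -m crank '[{"xyz":[0,0,-1],"rotation":[0,0,0],"fingers":0},{"xyz":[0,0,-1],"rotation":[0,0,0],"fingers":0}]'; python3 fm.py
```

```text
t: 26.72
eef_pos: [0.5465, -0.2348, 0.2392]
eef_rot: [-2.063, 1.569, 2.731]
wrist_force: [0.8, 0.3, 0.3]
finger_gap: -0.0
F [ 0.01  0.2  -0.05] M [0.015 0.006 0.004] pos [ 0.5465 -0.2348  0.2393] t 26.925
```

```bash
python3 -m crank '[{"xyz":[0,0,-1],"rotation":[0,0,0],"fingers":0},{"xyz":[0,0,-1],"rotation":[0,0,0],"fingers":0}]'; python3 fm.py
```

```text
t: 27.22
eef_pos: [0.5465, -0.2348, 0.2382]
eef_rot: [-2.063, 1.569, 2.731]
wrist_force: [0.5, -0.4, 0.6]
finger_gap: 0.001
F [ 0.09  0.04 -0.17] M [-0.003 -0.001  0.006] pos [ 0.5465 -0.2348  0.2383] t 27.425
```

```bash
python3 -m crank '[{"xyz":[0,0,-1],"rotation":[0,0,0],"fingers":0},{"xyz":[0,0,-1],"rotation":[0,0,0],"fingers":0}]'; python3 fm.py
```

```text
t: 27.72
eef_pos: [0.5465, -0.2348, 0.2372]
eef_rot: [-2.074, 1.569, 2.72]
wrist_force: [-0.1, 0.3, -0.6]
finger_gap: 0.004
F [-0.2   0.11 -0.11] M [-0.006  0.001  0.013] pos [ 0.5465 -0.2348  0.2373] t 27.925
```

```bash
python3 -m crank '[{"xyz":[0,0,-1],"rotation":[0,0,0],"fingers":0},{"xyz":[0,0,-1],"rotation":[0,0,0],"fingers":0}]'; python3 fm.py
```

```text
t: 28.22
eef_pos: [0.5465, -0.2348, 0.2362]
eef_rot: [-2.058, 1.569, 2.736]
wrist_force: [0.7, 1.4, 1.1]
finger_gap: -0.0
F [0.28 0.41 0.07] M [ 0.     0.011 -0.013] pos [ 0.5465 -0.2348  0.2363] t 28.425
```

```bash
python3 -m crank '[{"xyz":[0,0,-1],"rotation":[0,0,0],"fingers":0},{"xyz":[0,0,-1],"rotation":[0,0,0],"fingers":0}]'; python3 fm.py
```

```text
t: 28.72
eef_pos: [0.5465, -0.2348, 0.2352]
eef_rot: [-2.085, 1.57, 2.709]
wrist_force: [0.6, -1.3, -0.4]
finger_gap: -0.003
F [ 0.15  0.15 -0.21] M [ 0.027 -0.01   0.008] pos [ 0.5465 -0.2348  0.2353] t 28.925
```

```bash
python3 -m crank '[{"xyz":[0,0,-1],"rotation":[0,0,0],"fingers":0},{"xyz":[0,0,-1],"rotation":[0,0,0],"fingers":0}]'; python3 fm.py
```

```text
t: 29.22
eef_pos: [0.5465, -0.2348, 0.2342]
eef_rot: [-2.065, 1.569, 2.729]
wrist_force: [0.0, -0.4, 0.5]
finger_gap: -0.005
F [-0.04 -0.1  -0.14] M [ 0.014 -0.001 -0.009] pos [ 0.5465 -0.2348  0.2343] t 29.425
```

```bash
python3 -m crank '[{"xyz":[0,0,-1],"rotation":[0,0,0],"fingers":0},{"xyz":[0,0,-1],"rotation":[0,0,0],"fingers":0}]'; python3 fm.py
```

```text
t: 29.72
eef_pos: [0.5465, -0.2348, 0.2332]
eef_rot: [-2.014, 1.569, 2.78]
wrist_force: [0.2, -0.2, -0.4]
finger_gap: -0.001
F [-0.07 -0.19  0.08] M [-0.01  -0.003  0.01 ] pos [ 0.5465 -0.2348  0.2333] t 29.925
```

```bash
python3 -m crank '[{"xyz":[0,0,-1],"rotation":[0,0,0],"fingers":0},{"xyz":[0,0,-1],"rotation":[0,0,0],"fingers":0}]'; python3 fm.py
```

```text
t: 30.22
eef_pos: [0.5465, -0.2348, 0.2323]
eef_rot: [-2.051, 1.57, 2.744]
wrist_force: [0.0, 0.0, 1.9]
finger_gap: 0.005
F [-0.08 -0.12  1.76] M [-0.042 -0.047  0.017] pos [ 0.5465 -0.2348  0.2323] t 30.425
```

Contact with end B at about 0.2326.

```bash
python3 -m crank '[{"xyz":[0,0,-0.7],"rotation":[0,0,0],"fingers":0}]'; python3 fm.py
```

```text
t: 30.6
eef_pos: [0.5465, -0.2348, 0.2316]
eef_rot: [-2.04, 1.57, 2.755]
wrist_force: [0.5, -0.4, 2.2]
finger_gap: 0.008
F [ 0.43 -0.12  2.75] M [-0.142 -0.059 -0.02 ] pos [ 0.5465 -0.2348  0.2316] t 30.8
```

```bash
python3 -m crank '[{"xyz":[0,0,-0.7],"rotation":[0,0,0],"fingers":0}]'; python3 fm.py
```

```text
t: 30.98
eef_pos: [0.5465, -0.2348, 0.2309]
eef_rot: [-1.994, 1.57, 2.8]
wrist_force: [-0.2, -1.2, 4.5]
finger_gap: 0.006
F [ 0.38 -1.7   3.59] M [-0.317 -0.098 -0.013] pos [ 0.5465 -0.2348  0.2309] t 31.175
```

```bash
python3 -m crank '[{"xyz":[0,0,-0.7],"rotation":[0,0,0],"fingers":0}]'; python3 fm.py
```

```text
t: 31.35
eef_pos: [0.5465, -0.2349, 0.2302]
eef_rot: [-1.956, 1.57, 2.838]
wrist_force: [-0.6, -2.5, 4.1]
finger_gap: -0.001
F [ 0.4  -2.42  3.49] M [-0.467 -0.098  0.011] pos [ 0.5465 -0.2349  0.2302] t 31.55
```

```bash
python3 -m crank '[{"xyz":[0.1,-1.2,-0.2],"rotation":[0,0,0],"fingers":0}]'; python3 fm.py
```

```text
t: 31.72
eef_pos: [0.5466, -0.2356, 0.2299]
eef_rot: [-2.405, 1.569, 2.39]
wrist_force: [0.7, 2.8, 2.9]
finger_gap: 0.0
F [0.2  2.32 3.47] M [ 0.542  0.018 -0.013] pos [ 0.5466 -0.2357  0.2299] t 31.925
```

```bash
python3 -m crank '[{"xyz":[0,0,-0.7],"rotation":[0,0,0],"fingers":0}]'; python3 fm.py
```

```text
t: 32.1
eef_pos: [0.5466, -0.2358, 0.2293]
eef_rot: [-2.214, 1.569, 2.58]
wrist_force: [-0.8, 3.3, 3.9]
finger_gap: 0.003
F [-0.09  2.33  3.19] M [0.515 0.037 0.003] pos [ 0.5466 -0.236   0.2292] t 32.3
```

```bash
python3 -m crank '[{"xyz":[0,0,-0.6],"rotation":[0,0,0],"fingers":0}]'; python3 fm.py
```

```text
t: 32.48
eef_pos: [0.5466, -0.236, 0.2287]
eef_rot: [-2.006, 1.57, 2.788]
wrist_force: [-0.5, 2.3, 4.1]
finger_gap: 0.0
F [-0.27  1.7   3.19] M [0.365 0.009 0.011] pos [ 0.5466 -0.2361  0.2287] t 32.675
```

```bash
python3 -m crank '[{"xyz":[0,0,-0.6],"rotation":[0,0,0],"fingers":0}]'; python3 fm.py
```

```text
t: 32.85
eef_pos: [0.5466, -0.236, 0.2281]
eef_rot: [-1.997, 1.57, 2.797]
wrist_force: [-0.2, 2.6, 3.3]
finger_gap: -0.002
F [0.04 1.11 2.14] M [ 0.236 -0.057  0.021] pos [ 0.5466 -0.236   0.228 ] t 33.05
```

```bash
python3 -m crank '[{"xyz":[0,0,-0.6],"rotation":[0,0,0],"fingers":0}]'; python3 fm.py
```

```text
t: 33.22
eef_pos: [0.5466, -0.236, 0.2274]
eef_rot: [-1.954, 1.57, 2.841]
wrist_force: [0.0, -0.3, 1.3]
finger_gap: 0.002
F [ 0.21 -0.05  0.83] M [ 0.066 -0.056 -0.022] pos [ 0.5466 -0.236   0.2274] t 33.425
```

```bash
python3 -m crank '[{"xyz":[0,0,-0.6],"rotation":[0,0,0],"fingers":0}]'; python3 fm.py
```

```text
t: 33.6
eef_pos: [0.5466, -0.2361, 0.2269]
eef_rot: [-1.975, 1.57, 2.819]
wrist_force: [-0.5, -0.6, 0.5]
finger_gap: 0.0
F [0.   0.11 0.57] M [-0.017 -0.008 -0.005] pos [ 0.5466 -0.236   0.2268] t 33.8
```

Clip B snapped over (3.6 N down to 0.6 N). I seat it gently to the rim.

```bash
python3 -m crank '[{"xyz":[0,0,-0.6],"rotation":[0,0,0],"fingers":0}]'; python3 fm.py
```

```text
t: 33.98
eef_pos: [0.5466, -0.236, 0.2263]
eef_rot: [-2.07, 1.57, 2.724]
wrist_force: [-0.3, -0.6, 0.0]
finger_gap: -0.001
F [-0.04 -0.3   0.1 ] M [-0.01   0.002  0.021] pos [ 0.5466 -0.236   0.2263] t 34.175
```

```bash
python3 -m crank '[{"xyz":[0,0,-0.6],"rotation":[0,0,0],"fingers":0}]'; python3 fm.py
```

```text
t: 34.35
eef_pos: [0.5466, -0.236, 0.2257]
eef_rot: [-2.046, 1.57, 2.748]
wrist_force: [-0.6, -1.4, 0.5]
finger_gap: -0.003
F [-0.   -0.31  0.25] M [ 0.002 -0.008 -0.039] pos [ 0.5466 -0.236   0.2256] t 34.55
```

```bash
python3 -m crank '[{"xyz":[0,0,-0.5],"rotation":[0,0,0],"fingers":0}]'; python3 fm.py
```

```text
t: 34.72
eef_pos: [0.5466, -0.236, 0.2252]
eef_rot: [-2.096, 1.57, 2.698]
wrist_force: [-0.4, -0.1, 0.8]
finger_gap: -0.0
F [ 0.12 -0.15  0.04] M [ 0.011  0.011 -0.01 ] pos [ 0.5466 -0.236   0.2252] t 34.925
```

```bash
python3 -m crank '[{"xyz":[0,0,-0.5],"rotation":[0,0,0],"fingers":0}]'; python3 fm.py
```

```text
t: 35.1
eef_pos: [0.5466, -0.236, 0.2247]
eef_rot: [-2.071, 1.57, 2.724]
wrist_force: [-1.0, 0.2, 0.1]
finger_gap: -0.002
F [-0.35 -0.02 -0.25] M [ 0.021 -0.006 -0.001] pos [ 0.5466 -0.236   0.2247] t 35.3
```

```bash
python3 -m crank '[{"xyz":[0,0,-0.5],"rotation":[0,0,0],"fingers":0}]'; python3 fm.py
```

```text
t: 35.48
eef_pos: [0.5466, -0.236, 0.2244]
eef_rot: [-2.031, 1.57, 2.764]
wrist_force: [-2.3, 1.1, 11.5]
finger_gap: -0.005
F [-1.55  0.76  6.25] M [ 0.135  0.345 -0.012] pos [ 0.5466 -0.236   0.2244] t 35.675
```

The rim was met at B at 0.2244. Back off and inspect both ends.

```bash
python3 -m crank '[{"xyz":[0,0,5],"rotation":[0,0,0],"fingers":0},{"xyz":[0,-10,40],"rotation":[0,0,0],"fingers":0},{"xyz":[2,-50,80],"rotation":[0,0,0],"fingers":0},{"xyz":[4,-90,110],"rotation":[0,0,0],"fingers":0},{"xyz":[4,-90,110],"rotation":[0,0,0],"fingers":0}]'
python3 fm.py
python3 - <<'E'
from h import *
a,_,_=cam("wrist");b,_,_=cam("scene"); t,_,_=cam("top")
A=cv2.resize(a[0:200,150:370],(396,360),interpolation=cv2.INTER_CUBIC)
B=cv2.resize(b[120:230,160:280],(393,360),interpolation=cv2.INTER_CUBIC)
cv2.imwrite("pics/c13.png",np.hstack([A,B])); cv2.imwrite("pics/t13.png",t)
E
```

```text
t: 36.35
eef_pos: [0.55, -0.329, 0.3362]
eef_rot: [0.536, 1.568, -0.957]
wrist_force: [-0.2, 0.9, -1.1]
finger_gap: -0.0
F [ 0.1   0.57 -0.55] M [ 0.011 -0.002 -0.025] pos [ 0.5507 -0.325   0.3336] t 36.55
```

View pics/c13.png

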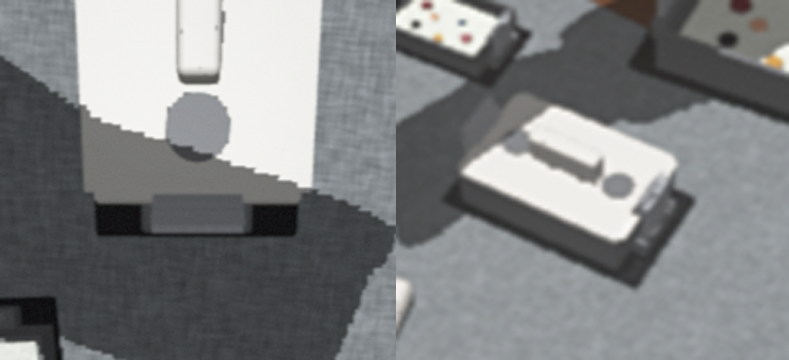

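View pics/t13.png

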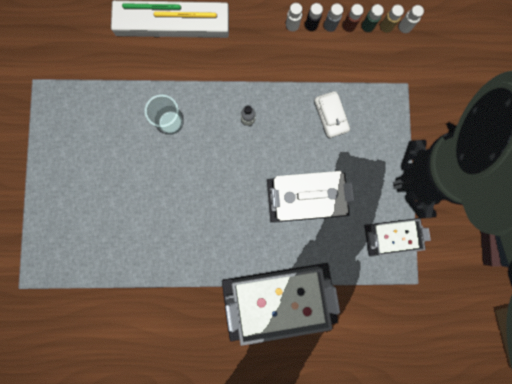

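Clip B overlaps the lid's −y edge and clip A the +y edge; paint, glass and mouse are unmoved. I'll check end A with a view and a light touch.

```bash
python3 -m crank '[{"xyz":[-2,40,-5],"rotation":[0,0,0],"fingers":0},{"xyz":[-5,90,-20],"rotation":[0,0,0],"fingers":0},{"xyz":[-8,140,-40],"rotation":[0,0,0],"fingers":0},{"xyz":[-11,180,-65],"rotation":[0,0,0],"fingers":0},{"xyz":[-11.4,182,-85],"rotation":[0,0,0],"fingers":0}]'
python3 -m crank '[{"xyz":[0,0,-10],"rotation":[0,0,0],"fingers":0},{"xyz":[0,0,-16],"rotation":[0,0,0],"fingers":0},{"xyz":[0,0,-16],"rotation":[0,0,0],"fingers":0}]';python3 fm.py
python3 - <<'E'
from h import *
a,_,_=cam("wrist")
cv2.imwrite("pics/c14.png",cv2.resize(a[100:330,140:370],None,fx=2,fy=2,interpolation=cv2.INTER_CUBIC))
E
```

```text
t: 37.38
eef_pos: [0.5393, -0.1407, 0.2485]
eef_rot: [-2.603, 1.568, 2.196]
wrist_force: [0.6, -1.4, 0.2]
finger_gap: -0.0
t: 37.75
eef_pos: [0.5392, -0.1444, 0.2332]
eef_rot: [-2.007, 1.57, 2.786]
wrist_force: [-0.3, 0.1, -0.4]
finger_gap: 0.002
F [ 0.24  0.02 -0.06] M [ 0.01   0.011 -0.004] pos [ 0.5393 -0.1442  0.2336] t 37.95
```

View pics/c14.png

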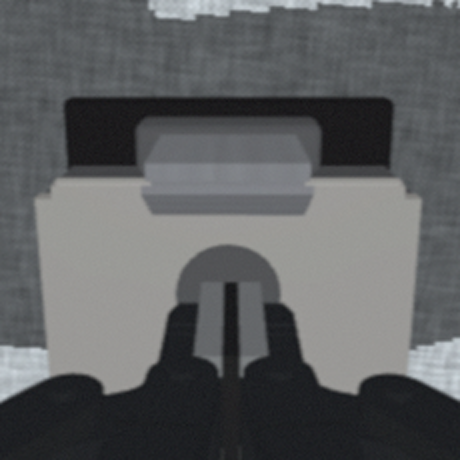

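Clip A is over the edge. Light touch, expected at about 0.2245.

```bash
python3 -m crank '[{"xyz":[0,0,-3],"rotation":[0,0,0],"fingers":0},{"xyz":[0,0,-5.5],"rotation":[0,0,0],"fingers":0},{"xyz":[0,0,-6.5],"rotation":[0,0,0],"fingers":0}]'; python3 fm.py
```

```text
t: 38.42
eef_pos: [0.5392, -0.1439, 0.2264]
eef_rot: [-2.028, 1.569, 2.766]
wrist_force: [0.0, 0.1, -0.2]
finger_gap: 0.006
F [ 0.07  0.03 -0.05] M [-0.002  0.009  0.001] pos [ 0.5392 -0.144   0.2267] t 38.625
```

```bash
python3 -m crank '[{"xyz":[0,0,-0.7],"rotation":[0,0,0],"fingers":0}]'; python3 fm.py
```

```text
t: 38.8
eef_pos: [0.5392, -0.144, 0.226]
eef_rot: [-2.091, 1.57, 2.703]
wrist_force: [-0.6, 0.2, -0.6]
finger_gap: 0.002
F [-0.12  0.1   0.15] M [-0.019 -0.013  0.009] pos [ 0.5392 -0.144   0.226 ] t 39.0
```

```bash
python3 -m crank '[{"xyz":[0,0,-0.5],"rotation":[0,0,0],"fingers":0}]'; python3 fm.py
```

```text
t: 39.17
eef_pos: [0.5392, -0.144, 0.2255]
eef_rot: [-2.08, 1.57, 2.714]
wrist_force: [0.1, -0.4, -0.5]
finger_gap: -0.004
F [ 0.06 -0.04  0.27] M [ 0.004 -0.008 -0.012] pos [ 0.5392 -0.144   0.2255] t 39.375
```

```bash
python3 -m crank '[{"xyz":[0,0,-0.4],"rotation":[0,0,0],"fingers":0}]'; python3 fm.py
```

```text
t: 39.55
eef_pos: [0.5392, -0.144, 0.2251]
eef_rot: [-2.079, 1.57, 2.715]
wrist_force: [-0.2, 0.8, -0.1]
finger_gap: -0.0
F [ 0.03  0.47 -0.04] M [-0.001 -0.011 -0.002] pos [ 0.5392 -0.144   0.2251] t 39.75
```

There is no contact at A down to 0.2251, so A is no more than 0.7 mm above B (0.2244): level and home. I retreat and hand in.

```bash
python3 -m crank '[{"xyz":[0,0,10],"rotation":[0,0,0],"fingers":0},{"xyz":[0,0,50],"rotation":[0,0,0],"fingers":0},{"xyz":[0,0,100],"rotation":[0,0,0],"fingers":0},{"xyz":[0,0,140],"rotation":[0,0,0],"fingers":0},{"xyz":[0,0,140],"rotation":[0,0,0],"fingers":0}]'
python3 fm.py
python3 - <<'E'
from h import *
a,K,M=cam("wrist","w15")
E
```

```text
t: 40.42
eef_pos: [0.5393, -0.144, 0.3682]
eef_rot: [1.331, 1.567, -0.158]
wrist_force: [0.0, 0.4, -0.1]
finger_gap: -0.001
F [ 0.02  0.29 -0.32] M [-0.002 -0.016  0.024] pos [ 0.539  -0.1439  0.3643] t 40.625
```

View pics/w15.png

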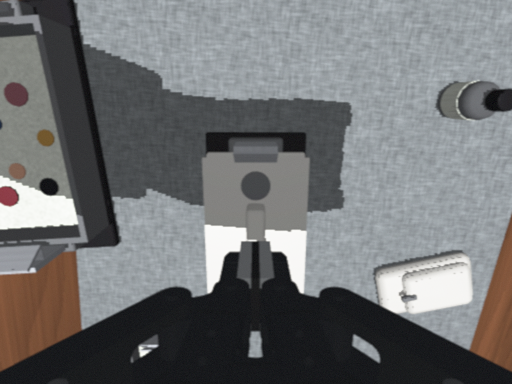

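The gripper is clear; the lid lies square under clip A (256,150).

```bash
python3 -c "
from cell import env
print(env.hand_in())"
```

```text
the job is handed in; nothing more can be done
None
```

The palette is closed and handed in at about 41 s of the 72 s allowed. I laid the lid on the middle-sized tray, pressed the +y end and then the −y end until each clip snapped over, and backed the gripper clear. The hand-in reports no verdict.

**Pressing forces:** The +y clip peaked at about 4 N and the −y clip at about 3.6 N, and both dropped to about 0.5 N as they snapped. Seating the ends on the rim briefly read 7 N at the +y end and 11.5 N at the −y end, the highest reading I saw, against the 15 N limit.

**Last checks:**
- **Clips:** both are seen over the lid's edges in the wrist views.
- **Level:** the −y end met the rim at a tool height of 224.4 mm. A final light probe at the +y end still found no contact at 225.1 mm, so the two ends are level to within about 1 mm. I stopped that probe before touching.
- **Other objects:** the paint bottle, glass and mouse look unmoved in the pictures.
- **One disagreement:** while the lid was still tilted, the −y thumb mark measured about 4 mm off along y. I put that down to the tilt and the play. I did not re-measure the centring afterwards, beyond the lid looking square under its clips.

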